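Knock worn guide bushes out of a jig plate and bring them to the microscope

ROBOT

A 6-joint arm with a two-finger parallel gripper is mounted at the origin on a cart in front of the work surface, level with it; the furniture and walls round the work are solid. World frame = base frame: x ahead of the robot, y to its left, z up, the work surface at z = 0. Lengths are in mm, angles in rad, forces in N, time in s.
With the tool pointing down it reaches from about 375 to 975 mm from the base axis. Payload 3.8 kg.
Tool frame: the origin (TCP) lies midway between the tips of the shut fingers; the grasp point (between the pads) lies 19 mm behind it; z points along the fingers, y is the line along which they close (so a half turn about z gives the same grasp; the last joint's range is limited). The gripper opens to 85 mm and grips with 20 to 120 N. Pads are 22 mm wide; open, the fingers measure 114 mm over their backs; the gripper's body (76 mm by 85 mm) begins 54 mm behind the grasp point. The pads swing forward as they close: fully open they stand 13 mm farther back than shut.
Start: joints at [1.258, 0.264, 1.604, -0, 1.274, -0.037], TCP at [183.812, 649.485, 231.28] pointing down, gripper open.
Joint ranges: [-2.63, 2.63], [-0.94, 2.18], [0.31, 2.57], [-1.31, 4.45], [0, 2.66], [-2.55, 2.55]. Speed limits (rad/s): [2.57, 2.57, 3.14, 3.14, 3.14, 3.14].

INTERFACE

Orientations are given as a unit quaternion [x, y, z, w].
In Python, from bench import ctrl gives the robot as it stands.
- The arm moves only by the tool jog_arm, called after "Call:" as name(argument=value, ...), one argument or row to a line, values as JSON. Schema: {"type":"object","properties":{"ticks":{"type":"array","items":{"type":"object","properties":{"rot":{"type":"array","items":{"type":"number"},"minItems":3,"maxItems":3},"xyz":{"type":"array","items":{"type":"number"},"minItems":3,"maxItems":3},"aperture":{"type":"number"}},"additionalProperties":false,"required":["aperture"]},"minItems":1,"maxItems":12},"clamp_n":{"type":"number"},"only":{"type":"string"},"quiet":{"type":"boolean"},"lines":{"type":"string"}},"required":["ticks"],"additionalProperties":false}. ticks is a list of rows, 1 to 12 of them, each an object with the fields rot (a list: a rotation vector rx, ry, rz in a scale on which 1.0 is pi rad), xyz (a list: dx, dy, dz in normalised numbers (1 is 600 mm)), aperture (the finger opening in mm); a field left out counts as zero (the opening has to be given); each row is the pose to reach, as a shift and turn from the pose commanded when the call began, along the tool's axes at that moment; what a row does not reach only later rows make up. A row lasts 1/12 s, in which the tool goes at most 41.7 mm and 0.125 rad, less where a joint would pass 70% of its speed; a pose out of reach is approached as far as the arm can. The fingers move at their own pace and stop on an object; clamp_n is the grip in N (left out, the last holds). Time passes only in rows, so rows that do not move let the fingers close. The tool returns the time, the measured TCP pose, the force, the opening and the grip force at its end. only (a regular expression) keeps the lines of the reply that match it, lines (a string "A,B") keeps lines A to B, and quiet returns only ok. No shift or turn number may pass 1 either way. Input that does not fit is refused with a message, and nothing moves.
- ctrl.sense(): the state, without advancing time (a new reading comes with each control period).
- ctrl.get_image(name): name is "scene" or "top" or "wrist"; returns a dict with "frame" (384x512x3 uint8, red, green, blue), "intrinsics" (3x3 intrinsics, pixels), "extrinsics" (4x4, takes a point from camera to world coordinates); the wrist camera has in their place "hand_eye" (4x4, takes a point from camera to tool coordinates, whose origin is the TCP and whose axes are the flange's). Camera axes: x right, y up, looking along -z (the intrinsics and any distortion apply to the point x, -y, -z); pixel columns grow to the right and rows downward; lengths in mm; the calibration is good to about 2 mm. The wrist camera is an equidistant fisheye: a pixel r from the principal point sees the ray r / f radians off the axis. A picture is of the moment at which its call begins: read the wrist's pose just before it. There is no depth.
- ctrl.finish_job(): hands the job in; it is judged then, once.
The state is a dict: "t": time; "q": joint angles; "qvel": joint speeds; "effort": joint torques, N m; "eef_pos": TCP position; "orientation": TCP orientation; "force": force on the tool from outside, world axes, zero at the start; "torque": the same for the moment, N m; "width": finger opening in mm; "finger_force": force on a finger pad.
Only numpy, scipy, OpenCV 4.12 (cv2) and the standard library are available. Lean on these libraries where they do the work, as an engineer would, in place of code of your own. Each camera call takes 0.05 s, during which the arm holds its last target. There are 200 camera calls.

TASK

Seat the jig's aluminium bush plate on the blue catch trough, its feet inside the trough, then take the red-handled drift from its wooden stand and push every worn steel bush out through the knock-out hole above it so that it drops into the trough. Then stand the drift back in its hole in the stand, lift the empty plate off and set it flat on the bench, and carry the trough, level, with the bushes in it, to the teal inspection mat to the left of the microscope: set it down in the middle of the mat, lengthwise along it. Never tip the trough, and leave the tape, multimeter and solder reel where they are.

Things in the scene. Friction and masses are not known exactly. Their poses are not given: they have to be found in the camera images.
- bush_plate: Aluminium bush plate 56 (its x) x 198 (its y) x 42 mm: a 32 mm thick block on four round feet, 10 mm high and thick, at x +-15, y +-88. Origin: its centre, level with the feet's undersides; z up. Pockets of 34 mm diameter at y = -60, -20, 20, 60 open downwards, a knock-out hole in the 8 mm roof over each. 0.5 kg. Grip across the 56 mm at mid length. Same either way round.
- catch_trough: Blue open trough, outside 54 (its x) x 200 (its y) x 50 mm high, walls 3.5, inside 47 x 193; cross feet 90 mm wide at y +-78. Origin: centre of its underside, z up; inner floor 7.5 mm above. 0.35 kg. Grip across the 54 mm at mid length (black pads). Plate seated: its feet stand inside the trough's corners (3.5 mm play), block on the rim, plate's origin 40 mm above the trough's.
- drift: Drift (push-out punch), standing tip down in its stand: steel pin 13 mm in diameter, 42 mm long; collar 30 mm in diameter, 42 to 48 mm from the tip; red handle 26 mm in diameter from 48 to 129 mm; cap to 133 mm. Origin: centre of the tip, z up along the handle. 0.2 kg.
- drift_stand: Fixed wooden block 60 (its x) x 120 (its y) x 50 mm high, origin at the centre of its underside; two thin fixed steel punches, up to 95 mm high, stand in it at y = -22 and -45 mm, the drift at y = 30 mm.
- stand_hole (a point): Centre of the mouth of the drift's hole, in the wooden block's top face 50 mm above the bench; 22 mm in diameter, right through the block. The drift stands in it with its collar on the block's top and its tip 8 mm above the bench.
- knockout_0 (a point): Centre of the mouth of knock-out hole 0 (20 mm in diameter) in the plate's top face, 42 mm above its origin, at y = -60 mm of the plate; holes 1, 2, 3 follow at y = -20, 20, 60 mm over bushes 1, 2, 3. A stuck bush shows as bright steel with a dark bore down the hole; through an empty pocket one sees what lies below. A drift pushed in until its collar is on the plate goes 42 mm deep.
- inspection_mat: Thin teal rubber mat, 106 (its x) x 196 (its y) x 2 mm, fixed flat on the bench to the left of the microscope. Origin: centre of its underside.
- bush_0: Worn guide bush of pocket 0, or absent. Bright steel cylinder with a small dark bore, 32 mm in diameter, 22 mm high, 60 g. Origin: centre of its underside, z up its axis; stuck in its pocket at (0, -60, 12) mm of the plate, its top just under the roof. Two spring balls under its bevelled lower edge hold it: about 12 N starts it, then less; it drops out after about 20 mm, surely by 30 mm.
- bush_1: The same kind of bush in pocket 1, at (0, -20, 12) mm of the plate, or absent. Each start has two to four bushes, in any of the pockets.
- bush_2: The same kind of bush in pocket 2, at (0, 20, 12) mm of the plate, or absent. A bush that has dropped upright into the trough has its origin 7.5 mm above the trough's.
- bush_3: The same kind of bush in pocket 3, at (0, 60, 12) mm of the plate, or absent.
- multimeter: Orange and black hand multimeter, 142 x 76 x 47 mm, lying to the right of the microscope; leave it alone. Origin: centre of its underside.
- black_tape: Black roll of tape, 58 mm across and 19 mm high, lying in front of the microscope; leave it alone. Origin: centre of its underside.
- solder_reel: Reel of solder with blue flanges, 58 mm across, 36 mm high, at the far left; leave it alone. Origin: at its underside, 12 mm from the reel's axis.

How it is judged (in metres and radians):
On the way, in this order (a step that is already met when the one before it is completed fails the run):
1. the bush plate is seated on the catch trough: feet inside, block resting on the rim (x of bush_plate in the frame of catch_trough between -0.007 and 0.007 m and y of bush_plate in the frame of catch_trough between -0.007 and 0.007 m and z of bush_plate in the frame of catch_trough between 0.036 and 0.044 m and angle between bush_plate's own z axis and vertical below 0.06 rad), for 0.2 s.
2. the drift is brought over the plate (horizontal distance between drift and bush_plate below 0.085 m and height (world z) of drift above 0.06 m), for 0.1 s.
3. every bush has dropped into the trough, with the plate still seated on it (all of step 1 and x of bush_0 in the frame of catch_trough between -0.03 and 0.03 m and y of bush_0 in the frame of catch_trough between -0.1 and 0.1 m and z of bush_0 in the frame of catch_trough between 0 and 0.03 m and x of bush_1 in the frame of catch_trough between -0.03 and 0.03 m and y of bush_1 in the frame of catch_trough between -0.1 and 0.1 m and z of bush_1 in the frame of catch_trough between 0 and 0.03 m and x of bush_2 in the frame of catch_trough between -0.03 and 0.03 m and y of bush_2 in the frame of catch_trough between -0.1 and 0.1 m and z of bush_2 in the frame of catch_trough between 0 and 0.03 m and x of bush_3 in the frame of catch_trough between -0.03 and 0.03 m and y of bush_3 in the frame of catch_trough between -0.1 and 0.1 m and z of bush_3 in the frame of catch_trough between 0 and 0.03 m), for 0.2 s.
At the end, for the whole second after the job is handed in: All bushes lie in the trough, which stands level on the mat, within 30 mm of its middle and 0.25 rad of its length; the drift stands in its hole (within 8 mm, collar within 5 mm of the block); the plate stands flat on the bench, clear of the trough; all at rest (x of bush_0 in the frame of catch_trough between -0.03 and 0.03 m and y of bush_0 in the frame of catch_trough between -0.1 and 0.1 m and z of bush_0 in the frame of catch_trough between 0 and 0.03 m and x of bush_1 in the frame of catch_trough between -0.03 and 0.03 m and y of bush_1 in the frame of catch_trough between -0.1 and 0.1 m and z of bush_1 in the frame of catch_trough between 0 and 0.03 m and x of bush_2 in the frame of catch_trough between -0.03 and 0.03 m and y of bush_2 in the frame of catch_trough between -0.1 and 0.1 m and z of bush_2 in the frame of catch_trough between 0 and 0.03 m and x of bush_3 in the frame of catch_trough between -0.03 and 0.03 m and y of bush_3 in the frame of catch_trough between -0.1 and 0.1 m and z of bush_3 in the frame of catch_trough between 0 and 0.03 m and horizontal distance between drift and stand_hole below 0.008 m and height (world z) of drift below 0.013 m and angle between drift's own z axis and vertical below 0.12 rad and height (world z) of bush_plate between -0.004 and 0.006 m and angle between bush_plate's own z axis and vertical below 0.06 rad and contact force between bush_plate and catch_trough below 0.1 N and horizontal distance between catch_trough and inspection_mat below 0.03 m and height (world z) of catch_trough below 0.007 m and angle between catch_trough's own z axis and vertical below 0.05 rad and angle between the y axis of catch_trough and the y axis of inspection_mat, either way round below 0.25 rad and linear speed of each of catch_trough, bush_plate, drift below 0.02 m/s); the robot touches nothing.
It fails at once if the trough is tipped by more than 0.3 rad (angle between catch_trough's own z axis and vertical above 0.3 rad).
It fails at once if a bystander (tape, multimeter or solder reel) is moved more than 30 mm (distance of any of multimeter, black_tape, solder_reel from where it was at the start of the episode above 0.03 m).
Of bush_0, bush_1, bush_2, bush_3 only 2 to 4 are there at a start; the rules pass over those that are not, and their reading is None.
At some moment in a run one of bush_plate, catch_trough may be knocked a few centimetres aside while the robot is not near it.
It also fails if it takes over 200 s, if anything falls off the work surface, if the arm or the gripper's body presses on something with over 40 N, if the wrist force passes 120 N, or if a joint passes its speed limit or range.

## Working session

There is one attempt and no reset: what is moved stays moved. The work goes in short steps, Python scripts to look and compute and a tool call to move; the robot and the scene stay as the last step left them, time stands still between calls to the robot, and variables do not carry over. Pictures are saved under pics/ and viewed, at most 14 in all, crops included, and the job is handed in when it is done.

```bash
ls; mkdir -p pics
```

Create h.py:
```python
import numpy as np, cv2
from bench import ctrl
from scipy.spatial.transform import Rotation as R
def img(n):
    s=ctrl.sense(); d=ctrl.get_image(n); d['s']=s
    return d
def save(d,f,crop=None,sc=1):
    a=d['frame'][:,:,::-1]
    if crop: a=a[crop[1]:crop[3],crop[0]:crop[2]]
    cv2.imwrite('pics/'+f,cv2.resize(a,None,fx=sc,fy=sc,interpolation=cv2.INTER_CUBIC))
def ext(d):
    if 'extrinsics' in d: return np.array(d['extrinsics'])
    T=np.eye(4);T[:3,:3]=R.from_quat(d['s']['orientation']).as_matrix();T[:3,3]=d['s']['eef_pos']
    return T@np.array(d['hand_eye'])
def cast(d,uv,z):
    uv=np.atleast_2d(np.float64(uv));K=np.array(d['intrinsics']);T=ext(d)
    x=(uv-K[:2,2])/[K[0,0],K[1,1]]
    if 'extrinsics' in d: r=np.c_[x[:,0],-x[:,1],-np.ones(len(x))]
    else:
        th=np.linalg.norm(x,axis=1); k=np.sinc(th/np.pi)
        r=np.c_[x[:,0]*k,-x[:,1]*k,-np.cos(th)]
    r=r@T[:3,:3].T; o=T[:3,3]
    return (o+r*((z-o[2])/r[:,2])[:,None])[:,:2]
def proj(d,p):
    p=np.atleast_2d(np.float64(p));K=np.array(d['intrinsics']);T=ext(d)
    c=(p-T[:3,3])@T[:3,:3]; c=c*[1,-1,-1]
    if 'extrinsics' in d: x=c[:,:2]/c[:,2:]
    else:
        n=np.linalg.norm(c[:,:2],axis=1,keepdims=True); x=c[:,:2]/n*np.arctan2(n,c[:,2:])
    return x*[K[0,0],K[1,1]]+K[:2,2]
def delta(x,y,z,rz=0):
    "shift in tool axes from current pose to world x,y,z"
    s=ctrl.sense();M=R.from_quat(s['orientation'])
    return M.inv().apply(np.array([x,y,z])-s['eef_pos']).round(1)
```

Run:
```python
from h import *
a=img('top');save(a,'top0.png',sc=1.55);b=img('scene');save(b,'sc0.png',sc=1.55);c=img('wrist');save(c,'w0.png',sc=1.55)
s=a['s'];print(s['eef_pos'],R.from_quat(s['orientation']).as_matrix().round(3),s['width'])
for d in(a,b,c):print(np.round(d['intrinsics'],1).tolist(),[k for k in d],ext(d).round(2).tolist())
```

```text
bench.py
pics
[183.591682   648.79846804 229.97197345] [[-0.962  0.272 -0.001]
 [ 0.272  0.962 -0.002]
 [ 0.    -0.002 -1.   ]] 85.50807346574457
[[352.9, 0.0, 249.7], [0.0, 352.9, 192.6], [0.0, 0.0, 1.0]] ['frame', 'intrinsics', 'extrinsics', 's'] [[0.08, 0.97, -0.21, 211.23], [-1.0, 0.08, -0.02, 45.22], [-0.0, 0.21, 0.98, 1264.41], [0.0, 0.0, 0.0, 1.0]]
[[382.0, 0.0, 253.1], [0.0, 382.0, 191.0], [0.0, 0.0, 1.0]] ['frame', 'intrinsics', 'extrinsics', 's'] [[0.87, 0.18, -0.46, -165.86], [-0.49, 0.36, -0.79, -1047.91], [0.02, 0.92, 0.4, 621.15], [0.0, 0.0, 0.0, 1.0]]
[[297.3, 0.0, 252.7], [0.0, 297.3, 193.8], [0.0, 0.0, 1.0]] ['frame', 'intrinsics', 'hand_eye', 's'] [[0.27, -0.92, -0.28, 110.76], [0.96, 0.26, 0.08, 671.13], [-0.0, -0.29, 0.96, 371.71], [0.0, 0.0, 0.0, 1.0]]
```

View pics/top0.png

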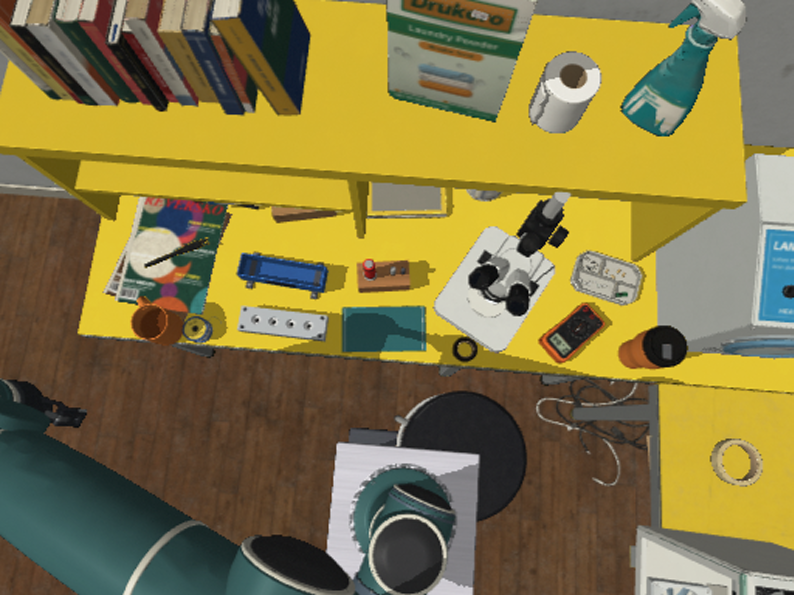

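View pics/sc0.png

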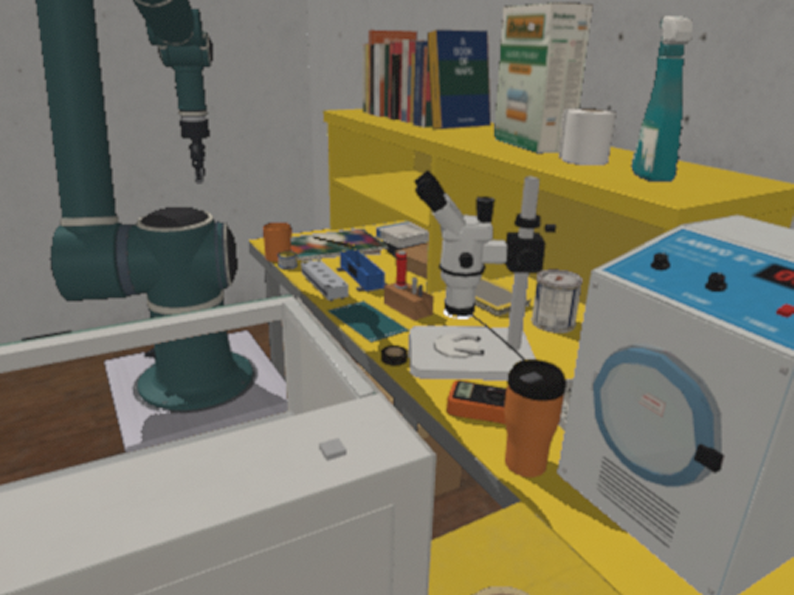

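The top view (at 1.55×) shows the plate with 4 holes at (283,322), the blue trough at (283,272), the stand with the red drift at (383,275), the mat at (384,329) and the tape at (465,349). The scene view agrees. Next I measure these from the top image.

Add to h.py:
```python
def rect(d,mask,z,roi=None):
    m=mask.astype(np.uint8)*255
    if roi: q=np.zeros_like(m);q[roi[1]:roi[3],roi[0]:roi[2]]=m[roi[1]:roi[3],roi[0]:roi[2]];m=q
    m=cv2.morphologyEx(m,cv2.MORPH_OPEN,np.ones((2,2)))
    cs=cv2.findContours(m,cv2.RETR_EXTERNAL,cv2.CHAIN_APPROX_NONE)[0]
    c=max(cs,key=cv2.contourArea)[:,0]
    w=cast(d,c,z); (cx,cy),(a,b),t=cv2.minAreaRect(np.float32(w))
    if a>b: t+=90; a,b=b,a
    # t+90 = direction of long axis in deg
    L=(t+90)%180
    return np.round([cx,cy],1),np.round([a,b],1),round(L,1),c.mean(0).round(1)
```

Run:
```python
from h import *
d=img('top');hsv=cv2.cvtColor(d['frame'],cv2.COLOR_RGB2HSV);h,s,v=[hsv[:,:,i].astype(int) for i in range(3)]
print('trough',rect(d,(h>100)&(h<130)&(s>120)&(v>40),50,(145,155,220,195)))
print('plate',rect(d,(s<70)&(v>90),42,(148,190,220,225)))
print('mat',rect(d,(h>80)&(h<100)&(s>60),2,(215,190,280,232)))
print('stand',rect(d,(h>3)&(h<18)&(s>80)&(s<220),50,(225,165,270,192)))
print('red',rect(d,((h<5)|(h>175))&(s>150),133,(225,160,250,185)))
# shelf underside test and wrist view
for p in [(238,172),(380,349//1.55)]: pass
print('tape',cast(d,(465/1.55,349/1.55),19))
save(d,'c0.png',(130,150,290,235),4.8)
# shelf edge: rays at several heights
for z in(200,300,400,500):print(z,cast(d,[(100,105),(365,118),(470,128)],z).round(0).tolist())
```

```text
trough (array([512.9, 311.4]), array([ 61.6, 199.9]), 85.4, array([183.5, 176.4]))
plate (array([397.1, 298.3]), array([ 57.8, 200.2]), 88.0, array([183.5, 209.3]))
mat (array([408.7,  68.2]), array([102.3, 188.3]), 94.7, array([250.1, 213.3]))
stand (array([523.9,  80.3]), array([ 69.5, 114. ]), 95.3, array([246.8, 179. ]))
red (array([506.9, 108.3]), array([19.9, 24. ]), 5.0, array([239.5, 176.4]))
tape [[ 377.10087876 -116.28807177]]
200 [[693.0, 578.0], [717.0, -284.0], [710.0, -620.0]]
300 [[648.0, 528.0], [670.0, -253.0], [663.0, -557.0]]
400 [[602.0, 478.0], [622.0, -222.0], [616.0, -495.0]]
500 [[557.0, 428.0], [575.0, -191.0], [569.0, -432.0]]
```

View pics/w0.png

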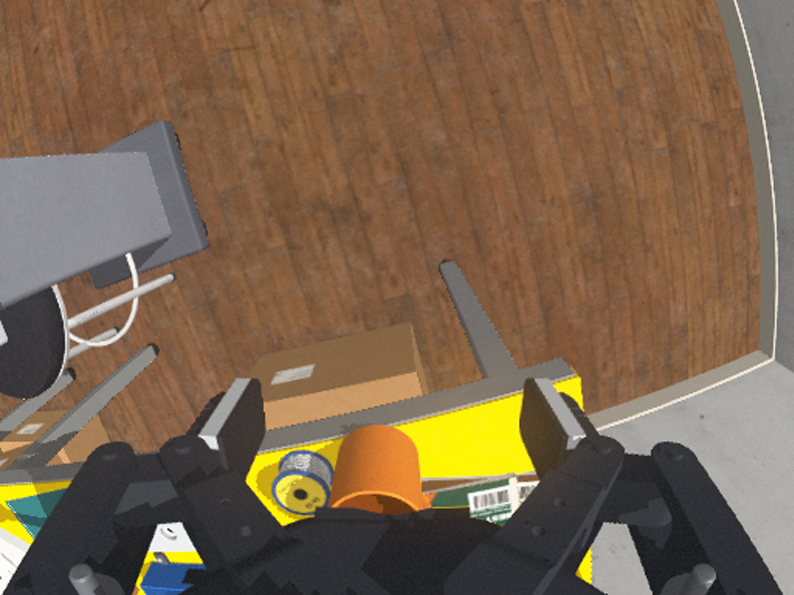

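View pics/c0.png

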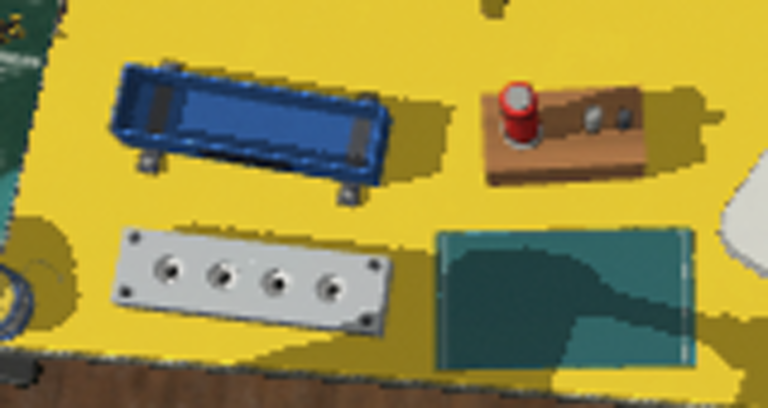

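The wrist view from the start pose shows only the bench edge, the reel and the mug. The crop shows the plate's four holes at about (170,270), (222,277), (275,283) and (330,289). I move over the plate to look closely.

```bash
python3 -c "
from h import *
print(delta(397,298,180), ctrl.sense()['q'])"
```

```text
[-300.9 -279.6   50.8] [ 1.25809254e+00  2.64496805e-01  1.60488989e+00  1.17915267e-06
  1.27368846e+00 -3.68972824e-02]
```

The rows are not in the units I measure in: shifts go in shares of 600 mm and turns go in shares of pi rad. I convert before sending: -301 mm is -0.5017, -280 mm is -0.4667, 1.33 rad is 0.4234.

Call:
jog_arm(
  ticks=[
    {"rot":[0, 0, 0.0382], "xyz":[-0.045, -0.0417, 0.0067], "aperture":85},
    {"rot":[0, 0, 0.0764], "xyz":[-0.09, -0.0833, 0.0133], "aperture":85},
    {"rot":[0, 0, 0.1146], "xyz":[-0.135, -0.125, 0.02], "aperture":85},
    {"rot":[0, 0, 0.1528], "xyz":[-0.18, -0.1667, 0.0267], "aperture":85},
    {"rot":[0, 0, 0.191], "xyz":[-0.225, -0.2083, 0.0333], "aperture":85},
    {"rot":[0, 0, 0.2292], "xyz":[-0.27, -0.25, 0.0417], "aperture":85},
    {"rot":[0, 0, 0.2674], "xyz":[-0.315, -0.2917, 0.05], "aperture":85},
    {"rot":[0, 0, 0.3056], "xyz":[-0.36, -0.3333, 0.0583], "aperture":85},
    {"rot":[0, 0, 0.3438], "xyz":[-0.405, -0.375, 0.0667], "aperture":85},
    {"rot":[0, 0, 0.382], "xyz":[-0.45, -0.4167, 0.075], "aperture":85},
    {"rot":[0, 0, 0.4234], "xyz":[-0.5017, -0.4667, 0.0833], "aperture":85},
    {"rot":[0, 0, 0.4234], "xyz":[-0.5017, -0.4667, 0.0833], "aperture":85},
  ],
)

```text
t: 1.2
eef_pos: [399.2, 292.5, 180.1]
orientation: [0.723, 0.691, -0.001, 0.001]
force: [-0.1, -0.1, -0.8]
width: 85.0
finger_force: 0.0
```

Create lk.py:
```python
from h import *
import sys
d=img('wrist');s=d['s'];save(d,sys.argv[1],sc=1.55)
print(s['eef_pos'].round(1),R.from_quat(s['orientation']).as_matrix().round(3).tolist(),s['q'].round(2))
np.save('last.npy',d,allow_pickle=True)
```

```bash
python3 lk.py w1.png
```

```text
[399.2 292.5 180.1] [[0.045, 0.999, -0.0], [0.999, -0.045, -0.004], [-0.004, 0.0, -1.0]] [ 0.58 -0.04  2.04 -0.    1.15  0.63]
```

View pics/w1.png

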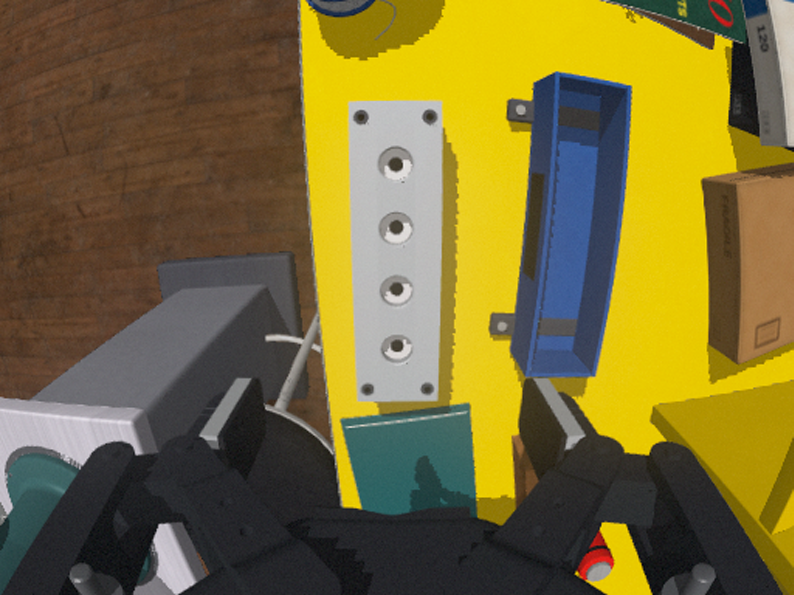

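All four holes show bright steel with a dark bore, so four bushes are stuck. The plate is clear at (397,250) and the trough at (572,225). I measure both, and triangulate the shelf's front edge.

Run:
```python
from h import *
d=np.load('last.npy',allow_pickle=True).item();hsv=cv2.cvtColor(d['frame'],cv2.COLOR_RGB2HSV);h,s,v=[hsv[:,:,i].astype(int) for i in range(3)]
print('plate',rect(d,(s<60)&(v>100),42,(215,60,292,262)))
H=cast(d,np.array([(396,163),(396,228),(396,290),(397,348)])/1.55,42);print(H.round(1),H.mean(0))
print('corners',cast(d,np.array([(555,73),(632,87),(596,376),(524,358)])/1.55,50).round(1))
print('trough',rect(d,(h>100)&(h<130)&(s>120)&(v>40),50,(320,40,412,248)))
t=img('top');s=img('scene')
def ray(d,uv):
    a=np.r_[cast(d,uv,0)[0],0];o=ext(d)[:3,3];r=a-o;return o,r/np.linalg.norm(r)
o,r=ray(t,(745/1.55,203/1.55));p,q=ray(s,(683/1.55,208/1.55))
k=np.linalg.lstsq(np.c_[r,-q],p-o,rcond=None)[0];print(o+k[0]*r,p+k[1]*q)
print(delta(505,311,200))
```

```text
plate (array([402.4, 306.9]), array([ 55.8, 197.3]), 88.0, array([256.3, 160.9]))
[[404.  368.1]
 [402.3 328.4]
 [400.7 289.1]
 [399.7 249.3]] [401.6727365  308.73281132]
corners [[502.  423.4]
 [555.5 419.2]
 [539.5 222.6]
 [483.9 240.9]]
trough (array([514.6, 323.4]), array([ 66.1, 197.8]), 85.5, array([374.2, 143.4]))
[ 612.39236949 -524.90308981  395.45849757] [ 616.85191352 -529.48149222  400.52120973]
[ 17.1 107.1 -18.8]
```

Scaled: 115 mm is 0.1917, 84 mm is 0.14, 0.05 rad is 0.0159.

Call:
jog_arm(
  ticks=[
    {"rot":[0, 0, 0.0064], "xyz":[0.0133, 0.0467, -0.0083], "aperture":85},
    {"rot":[0, 0, 0.0159], "xyz":[0.0267, 0.0933, -0.0167], "aperture":85},
    {"rot":[0, 0, 0.0159], "xyz":[0.04, 0.14, -0.0317], "aperture":85},
    {"rot":[0, 0, 0.0159], "xyz":[0.0533, 0.1917, -0.0317], "aperture":85},
    {"rot":[0, 0, 0.0159], "xyz":[0.0533, 0.1917, -0.0317], "aperture":85},
    {"rot":[0, 0, 0.0159], "xyz":[0.0533, 0.1917, -0.0317], "aperture":85},
  ],
)

```text
t: 1.85
eef_pos: [513.5, 328.1, 200.0]
orientation: [0.736, 0.677, -0.0, -0.0]
force: [-0.3, 0.1, -1.1]
width: 84.8
finger_force: 0.0
```

```bash
python3 lk.py w2.png
```

```text
[513.5 328.1 200. ] [[0.083, 0.997, -0.001], [0.997, -0.083, 0.0], [0.0, -0.001, -1.0]] [0.53 0.16 1.78 0.   1.19 0.61]
```

View pics/w2.png

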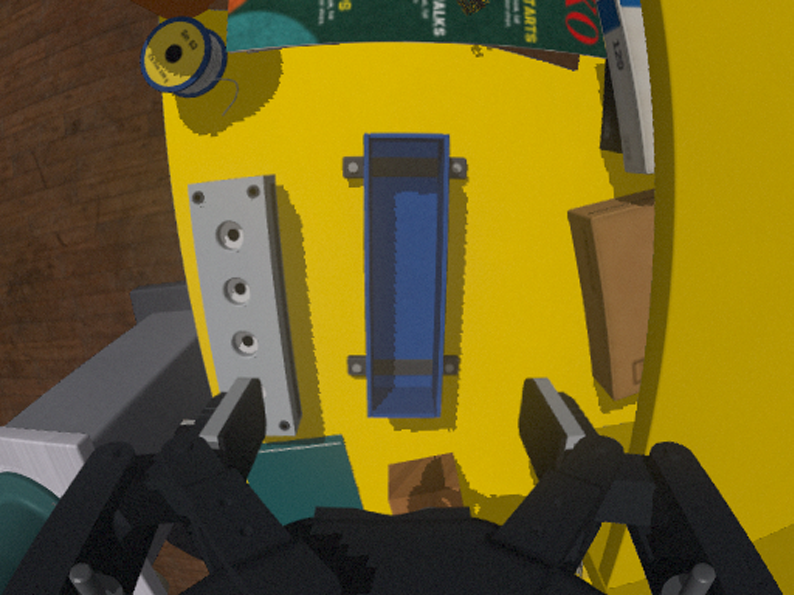

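The trough fills the middle of the view, with its rim from (364,134) to (440,416). I measure the rim directly.

Create tr.py:
```python
from h import *
d=np.load('last.npy',allow_pickle=True).item();hsv=cv2.cvtColor(d['frame'],cv2.COLOR_RGB2HSV);h,s,v=[hsv[:,:,i].astype(int) for i in range(3)]
print('trough',rect(d,(h>100)&(h<130)&(s>100)&(v>30),50,(225,80,300,275)))
print('corners',cast(d,np.array([(364,134),(450,135),(440,416),(368,417)])/1.55,50).round(1),cast(d,np.array([(364,134),(450,135),(440,416),(368,417)])/1.55,50).mean(0))
```

```bash
python3 tr.py; python3 -c "
from h import *
print(delta(402,308,150),delta(402,308,30))"
```

```text
trough (array([528.5, 329.1]), array([ 27.6, 117.3]), 85.4, array([268.3, 177. ]))
corners [[502.9 424.1]
 [556.3 419.5]
 [539.4 223.2]
 [486.5 226.9]] [521.275425   323.40349315]
[ -28.5 -108.3   49.9] [ -28.5 -108.1  169.9]
```

Scaled: 110 mm is 0.1833, -108 mm is -0.18, -0.047 rad is -0.015.

Call:
jog_arm(
  ticks=[
    {"rot":[0, 0, -0.015], "xyz":[-0.015, -0.06, 0.0167], "aperture":85},
    {"rot":[0, 0, -0.015], "xyz":[-0.03, -0.12, 0.05], "aperture":85},
    {"rot":[0, 0, -0.015], "xyz":[-0.0467, -0.18, 0.0833], "aperture":85},
    {"rot":[0, 0, -0.015], "xyz":[-0.0467, -0.18, 0.1333], "aperture":85},
    {"rot":[0, 0, -0.015], "xyz":[-0.0467, -0.18, 0.1833], "aperture":85},
    {"rot":[0, 0, -0.015], "xyz":[-0.0467, -0.18, 0.1833], "aperture":85},
    {"rot":[0, 0, -0.015], "xyz":[-0.0467, -0.18, 0.1833], "aperture":85},
  ],
)

```text
t: 2.48
eef_pos: [400.3, 306.6, 89.0]
orientation: [0.72, 0.694, -0.002, -0.0]
force: [0.0, 0.9, 0.7]
width: 85.1
finger_force: 0.0
```

```bash
python3 -c "
from h import *
s=ctrl.sense();print(delta(402,308,10),R.from_quat(s['orientation']).as_matrix()[:2,1])"
```

```text
[ 1.7  2.  79. ] [ 0.99933934 -0.03613431]
```

Scaled: 79 mm is 0.1317, 78 mm is 0.13.

Call:
jog_arm(
  ticks=[
    {"xyz":[0.0025, 0.0033, 0.0417], "aperture":85},
    {"xyz":[0.0025, 0.0033, 0.0833], "aperture":85},
    {"xyz":[0.0025, 0.0033, 0.1083], "aperture":85},
    {"xyz":[0.0025, 0.0033, 0.13], "aperture":85},
    {"xyz":[0.0025, 0.0033, 0.1317], "aperture":85},
    {"xyz":[0.0025, 0.0033, 0.1317], "aperture":85},
    {"xyz":[0.0025, 0.0033, 0.1317], "aperture":85},
    {"xyz":[0.0025, 0.0033, 0.1317], "aperture":40},
    {"xyz":[0.0025, 0.0033, 0.1317], "aperture":40},
    {"xyz":[0.0025, 0.0033, 0.1317], "aperture":40},
    {"xyz":[0.0025, 0.0033, 0.1317], "aperture":40},
    {"xyz":[0.0025, 0.0033, 0.1317], "aperture":40},
  ],
  clamp_n=70,
)

```text
t: 3.48
eef_pos: [405.9, 309.5, 12.9]
orientation: [0.72, 0.694, 0.001, -0.0]
force: [-3.0, 0.4, 5.7]
width: 54.8
finger_force: 74.9
```

Call:
jog_arm(
  ticks=[
    {"aperture":40},
    {"aperture":40},
    {"aperture":40},
    {"xyz":[0, 0, -0.0083], "aperture":40},
    {"xyz":[0, 0, -0.05], "aperture":40},
    {"xyz":[0, 0, -0.1], "aperture":40},
    {"xyz":[0, 0, -0.15], "aperture":40},
    {"xyz":[0, 0, -0.1833], "aperture":40},
    {"xyz":[0, 0, -0.2], "aperture":40},
    {"xyz":[0, 0, -0.2], "aperture":40},
    {"xyz":[0, 0, -0.2], "aperture":40},
  ],
)

```text
t: 4.4
eef_pos: [404.6, 308.2, 130.4]
orientation: [0.72, 0.694, -0.001, -0.0]
force: [-1.7, 0.2, -8.2]
width: 54.5
finger_force: 78.3
```

```bash
python3 lk.py w3.png;python3 -c "
from h import *
print(delta(521.2,323.4,130),delta(521.2,323.4,52))"
```

```text
[404.6 308.2 130.4] [[0.038, 0.999, -0.001], [0.999, -0.038, -0.001], [-0.001, -0.001, -1.0]] [ 0.6   0.04  2.06 -0.    1.05  0.64]
[ 20.1 116.7  -1.1] [ 20.3 116.9  76.9]
```

View pics/w3.png

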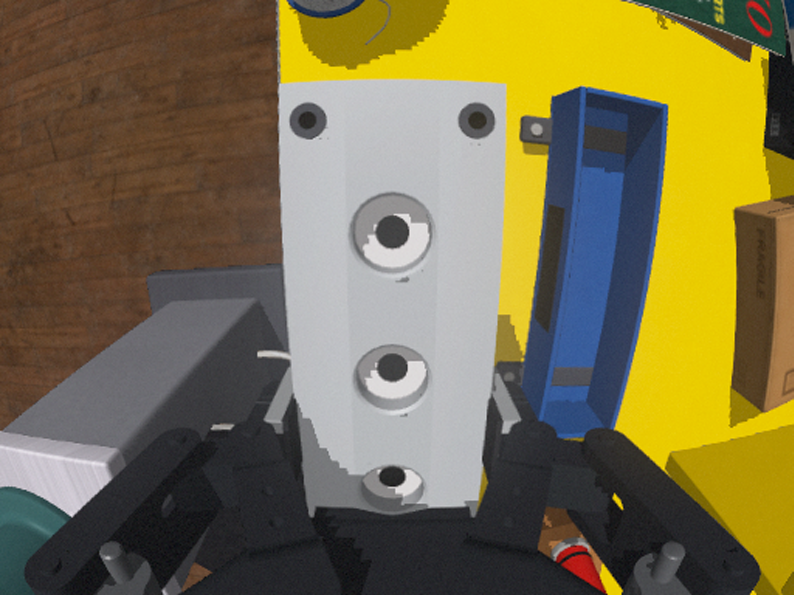

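The plate is held level between the pads. The holes are at about (393,233) and (392,377), with the screws at (308,120) and (477,120). I work out the plate's offset in the grip.

Run:
```python
from h import *
d=np.load('last.npy',allow_pickle=True).item();e=d['s']['eef_pos']
for z in(158,160,162):
    P=cast(d,np.array([(393,233),(392.5,378),(308,120),(477,120),(281,86),(505,86)])/1.55,z);print(z,P.round(1).tolist())
    u=P[0]-P[1];print(np.linalg.norm(u),np.degrees(np.arctan2(u[1],u[0])), 'corner w',np.linalg.norm(P[5]-P[4]))
    e2=P[5]-P[4];print('edge ang',np.degrees(np.arctan2(e2[1],e2[0])))
    u/=np.linalg.norm(u);print('centre',P[:2].mean(0)-40*u,'rel tcp',P[:2].mean(0)-40*u-e[:2], 'from edge',(P[4]+P[5])/2-99*u-e[:2])
```

```bash
sed -i 's/^print(d/&/' tr.py
```

Run:
```python
from h import *
d=np.load('last.npy',allow_pickle=True).item()
print(cast(d,np.array([(583,88),(667,104)])/1.55,50))
```

```text
158 [[406.2, 367.2], [404.6, 327.3], [386.4, 396.5], [427.8, 395.0], [380.0, 405.9], [435.2, 403.9]]
39.97037313577084 87.72330252907082 corner w 55.19795432993769
edge ang -2.0929997797392175
centre [403.78873852 307.25161136] rel tcp [-0.80181657 -0.97143915] from edge [-0.95198658 -2.27443767]
160 [[406.2, 367.5], [404.6, 328.3], [386.8, 396.3], [427.4, 394.8], [380.5, 405.5], [434.7, 403.5]]
39.2687367626449 87.72330252907084 corner w 54.22901435160727
edge ang -2.092999779739286
centre [403.81152878 307.91063358] rel tcp [-0.77902631 -0.31241693] from edge [-0.96770309 -2.62740595]
162 [[406.2, 367.8], [404.7, 329.3], [387.2, 396.1], [427.0, 394.7], [380.9, 405.1], [434.2, 403.2]]
38.5671003895189 87.72330252907084 corner w 53.2600743732769
edge ang -2.092999779739232
centre [403.83431904 308.5696558 ] rel tcp [-0.75623605  0.34660528] from edge [-0.9834196  -2.98037423]
[[503.18744835 423.53863668]
 [554.40385501 420.35312133]]
```

Scaled: 118 mm is 0.1967, 112 mm is 0.1867, 0.045 rad is 0.0143.

Call:
jog_arm(
  ticks=[
    {"rot":[0, 0, 0.0032], "xyz":[0.0067, 0.0333, 0], "aperture":40},
    {"rot":[0, 0, 0.0064], "xyz":[0.0133, 0.075, 0], "aperture":40},
    {"rot":[0, 0, 0.0095], "xyz":[0.02, 0.1167, 0], "aperture":40},
    {"rot":[0, 0, 0.0143], "xyz":[0.03, 0.1583, 0], "aperture":40},
    {"rot":[0, 0, 0.0143], "xyz":[0.0358, 0.1867, 0], "aperture":40},
    {"rot":[0, 0, 0.0143], "xyz":[0.0358, 0.1967, 0], "aperture":40},
    {"rot":[0, 0, 0.0143], "xyz":[0.0358, 0.1967, 0], "aperture":40},
    {"rot":[0, 0, 0.0143], "xyz":[0.0358, 0.1967, 0], "aperture":40},
    {"rot":[0, 0, 0.0143], "xyz":[0.0358, 0.1967, 0], "aperture":40},
  ],
)

```text
t: 5.2
eef_pos: [521.8, 324.9, 129.4]
orientation: [0.736, 0.677, -0.002, -0.001]
force: [-0.2, -0.1, -7.5]
width: 54.6
finger_force: 78.4
```

```bash
python3 lk.py w4.png; python3 -c "
from h import *
print(delta(522.1,324.9,130),delta(522.1,324.9,54))"
```

```text
[521.8 324.9 129.4] [[0.083, 0.997, -0.004], [0.997, -0.083, -0.002], [-0.002, -0.004, -1.0]] [0.52 0.24 1.84 0.   1.08 0.6 ]
[-0.3  0.1 -0. ] [-0.1  0.3 76. ]
```

Lower to just inside the rim, then check the force.

Scaled: 69 mm is 0.115, 67 mm is 0.1117.

Call:
jog_arm(
  ticks=[
    {"xyz":[0, 0, 0.025], "aperture":40},
    {"xyz":[0, 0, 0.05], "aperture":40},
    {"xyz":[0, 0, 0.075], "aperture":40},
    {"xyz":[0, 0, 0.0917], "aperture":40},
    {"xyz":[0, 0, 0.1], "aperture":40},
    {"xyz":[0, 0, 0.1067], "aperture":40},
    {"xyz":[0, 0, 0.1117], "aperture":40},
    {"xyz":[0, 0, 0.115], "aperture":40},
    {"xyz":[0, 0, 0.115], "aperture":40},
  ],
)

```text
t: 6.0
eef_pos: [524.3, 325.9, 62.6]
orientation: [0.736, 0.677, 0.0, 0.0]
force: [0.9, -0.2, -7.8]
width: 54.7
finger_force: 78.4
```

Call:
jog_arm(
  ticks=[
    {"xyz":[0, 0, 0.0033], "aperture":40},
    {"xyz":[0, 0, 0.0067], "aperture":40},
    {"xyz":[0, 0, 0.01], "aperture":40},
    {"xyz":[0, 0, 0.0117], "aperture":40},
    {"xyz":[0, 0, 0.0117], "aperture":40},
    {"xyz":[0, 0, 0.0117], "aperture":40},
  ],
)

```text
t: 6.5
eef_pos: [524.0, 325.7, 55.1]
orientation: [0.736, 0.677, -0.0, -0.0]
force: [-0.1, -0.1, -7.5]
width: 54.9
finger_force: 78.4
```

Scaled: 3.5 mm is 0.0058, 3 mm is 0.005.

Call:
jog_arm(
  ticks=[
    {"xyz":[0, 0, 0.0017], "aperture":40},
    {"xyz":[0, 0, 0.0033], "aperture":40},
    {"xyz":[0, 0, 0.005], "aperture":40},
    {"xyz":[0, 0, 0.0058], "aperture":40},
    {"xyz":[0, 0, 0.0058], "aperture":40},
    {"xyz":[0, 0, 0.0058], "aperture":40},
  ],
)

```text
t: 7.0
eef_pos: [524.3, 325.9, 53.3]
orientation: [0.736, 0.677, 0.0, 0.0]
force: [-5.2, -1.8, 5.0]
width: 54.8
finger_force: 79.8
```

Scaled: -160 mm is -0.2667, -130 mm is -0.2167.

Call:
jog_arm(
  ticks=[
    {"aperture":70},
    {"aperture":85},
    {"aperture":85},
    {"aperture":85},
    {"xyz":[0, 0, -0.0333], "aperture":85},
    {"xyz":[0, 0, -0.0833], "aperture":85},
    {"xyz":[0, 0, -0.15], "aperture":85},
    {"xyz":[0, 0, -0.2167], "aperture":85},
    {"xyz":[0, 0, -0.2667], "aperture":85},
    {"xyz":[0, 0, -0.2667], "aperture":85},
    {"xyz":[0, 0, -0.2667], "aperture":85},
  ],
)

```text
t: 7.92
eef_pos: [526.1, 326.9, 215.6]
orientation: [0.736, 0.677, 0.004, 0.001]
force: [-0.8, -0.7, -0.3]
width: 85.1
finger_force: 0.0
```

```bash
python3 lk.py w5.png
```

```text
[526.1 326.9 215.6] [[0.083, 0.997, 0.006], [0.997, -0.083, 0.004], [0.004, 0.006, -1.0]] [0.52 0.17 1.75 0.   1.22 0.6 ]
```

View pics/w5.png

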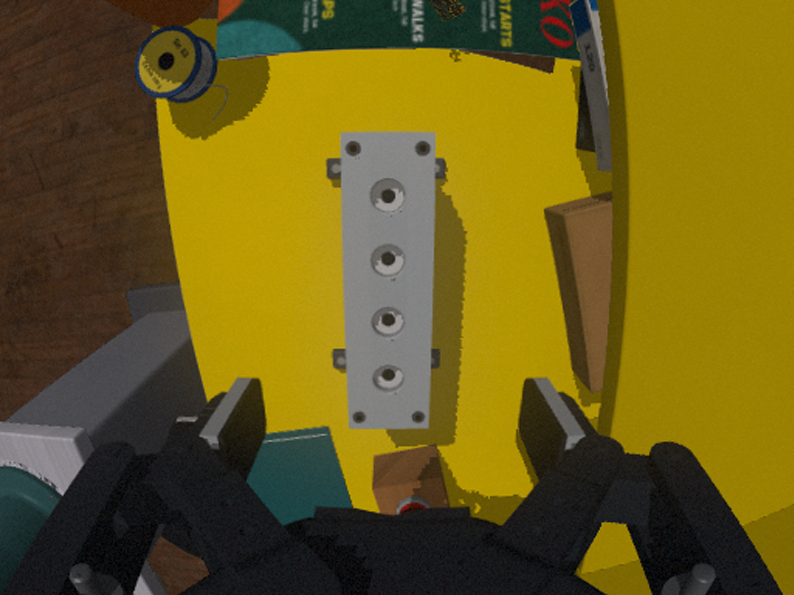

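The plate is seated squarely, its four holes at about (388,195), (388,260), (388,321) and (389,377). Next I look at the drift from above its stand.

Run:
```python
from h import *
d=np.load('last.npy',allow_pickle=True).item()
H=cast(d,np.array([(388,195),(388,261),(388,322),(389,378)])/1.55,82);print(H.round(1),H.mean(0))
print(delta(510,110,235))
```

```text
[[528.3 384.6]
 [525.  344.5]
 [521.7 305.2]
 [519.  265.7]] [523.48344107 324.99134297]
[-216.5    3.4  -22.4]
```

Call:
jog_arm(
  ticks=[
    {"xyz":[-0.06, 0, -0.0167], "aperture":85},
    {"xyz":[-0.12, 0, -0.0333], "aperture":85},
    {"xyz":[-0.18, 0, -0.0333], "aperture":85},
    {"xyz":[-0.24, 0, -0.0333], "aperture":85},
    {"xyz":[-0.3, 0, -0.0333], "aperture":85},
    {"xyz":[-0.36, 0.0033, -0.0333], "aperture":85},
    {"xyz":[-0.36, 0.0033, -0.0333], "aperture":85},
    {"xyz":[-0.36, 0.0033, -0.0333], "aperture":85},
    {"xyz":[-0.36, 0.0033, -0.0333], "aperture":85},
  ],
)

```text
t: 8.72
eef_pos: [507.4, 110.2, 230.1]
orientation: [0.736, 0.677, -0.001, -0.001]
force: [0.4, -0.2, 0.3]
width: 85.0
finger_force: 0.0
```

```bash
python3 lk.py w6.png
```

```text
[507.4 110.2 230.1] [[0.084, 0.996, -0.003], [0.996, -0.084, 0.0], [-0.0, -0.003, -1.0]] [ 0.17 -0.03  1.93  0.    1.24  0.25]
```

View pics/w6.png

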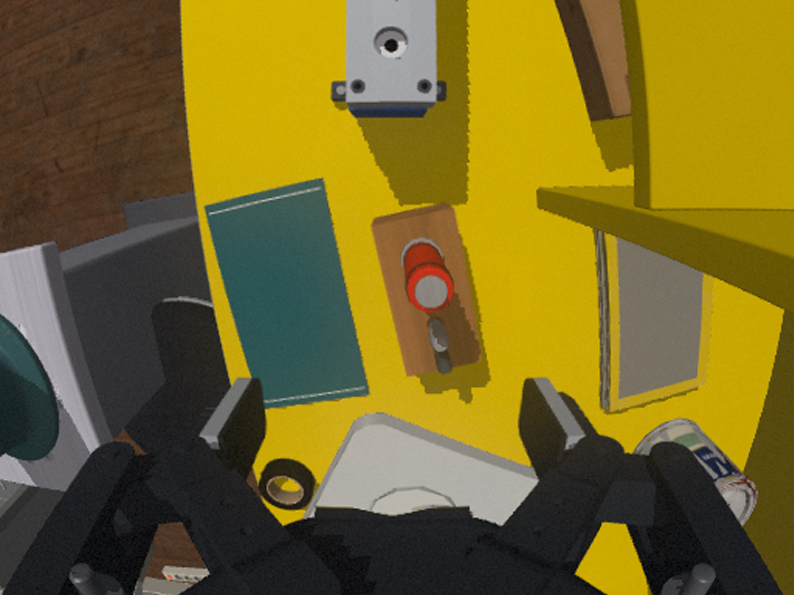

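This shows the drift's cap at (432,291), the collar near (421,250), the wooden block between (373,221) and (483,363), and the mat between (205,205) and (369,392).

Run:
```python
from h import *
d=np.load('last.npy',allow_pickle=True).item()
print('cap',cast(d,np.array((432,291))/1.55,141), 'collar',cast(d,np.array((421.5,257))/1.55,56))
S=cast(d,np.array([(373,220),(450,204),(483,363),(407,377)])/1.55,50);print(S.round(1).tolist(),S.mean(0))
hsv=cv2.cvtColor(d['frame'],cv2.COLOR_RGB2HSV);h,s,v=[hsv[:,:,i].astype(int) for i in range(3)]
print('mat',rect(d,(h>78)&(h<100)&(s>60),2,(125,110,242,268)))
m=(s<60)&(v>120);q=np.zeros(m.shape,np.uint8);q[170:202,265:294]=m[170:202,265:294]
c=max(cv2.findContours(q,0,1)[0],key=cv2.contourArea);(u,w),r=cv2.minEnclosingCircle(c);print(u*1.55,w*1.55,r)
print('cap2',cast(d,(u,w),141))
```

```text
cap [[527.85415287 119.10258538]] collar [[527.43085125 119.59368386]]
[[495.7, 147.6], [550.3, 154.7], [570.4, 31.2], [510.5, 24.7]] [531.72264417  89.5768384 ]
mat (array([413.8,  76.4]), array([104.1, 177.8]), 95.6, array([187.5, 191.6]))
430.5989685058594 290.54813385009766 10.428566932678223
cap2 [[527.13674445 119.40683406]]
```

Scaled: 90 mm is 0.15, 70 mm is 0.1167.

```bash
python3 -c "
from h import *
print(delta(527.5,119.3,76))"
```

```text
[ 10.1  19.5 154.4]
```

Call:
jog_arm(
  ticks=[
    {"xyz":[0.0083, 0.015, 0.0167], "aperture":70},
    {"xyz":[0.0117, 0.03, 0.0333], "aperture":70},
    {"xyz":[0.0125, 0.0342, 0.075], "aperture":70},
    {"xyz":[0.0125, 0.0342, 0.1167], "aperture":70},
    {"xyz":[0.0125, 0.0342, 0.15], "aperture":70},
    {"xyz":[0.0125, 0.0342, 0.15], "aperture":70},
    {"xyz":[0.0125, 0.0342, 0.15], "aperture":70},
  ],
)

```text
t: 9.35
eef_pos: [527.7, 117.1, 140.0]
orientation: [0.735, 0.678, -0.002, -0.001]
force: [-0.6, 0.3, 0.6]
width: 69.8
finger_force: 0.0
```

```bash
python3 -c "
from h import *
print(delta(527.5,119.3,76))"
```

```text
[ 2.2 -0.1 64. ]
```

Scaled: 64 mm is 0.1067, 55 mm is 0.0917.

Call:
jog_arm(
  ticks=[
    {"xyz":[0.0033, 0, 0.0333], "aperture":70},
    {"xyz":[0.0033, 0, 0.0667], "aperture":70},
    {"xyz":[0.0033, 0, 0.0917], "aperture":70},
    {"xyz":[0.0033, 0, 0.1067], "aperture":70},
    {"xyz":[0.0033, 0, 0.1067], "aperture":70},
    {"xyz":[0.0033, 0, 0.1067], "aperture":70},
    {"xyz":[0.0033, 0, 0.1067], "aperture":45},
  ],
  clamp_n=90,
)

```text
t: 9.93
eef_pos: [530.8, 118.5, 79.5]
orientation: [0.736, 0.677, 0.001, 0.001]
force: [-0.4, -0.5, 0.8]
width: 59.7
finger_force: 0.0
```

Call:
jog_arm(
  ticks=[
    {"aperture":15},
    {"aperture":15},
    {"aperture":15},
    {"aperture":15},
    {"aperture":15},
    {"aperture":15},
    {"aperture":15},
  ],
  clamp_n=90,
)

```text
t: 10.52
eef_pos: [529.9, 118.2, 79.0]
orientation: [0.736, 0.677, 0.001, 0.0]
force: [-1.9, 0.2, 6.6]
width: 24.2
finger_force: 87.7
```

```bash
python3 -c "
from h import *
print(ctrl.sense()['force'],ctrl.sense()['torque'])"
```

```text
[-1.92808654  0.21415266  6.61306646] [-0.03221271  0.31144075  0.01738137]
```

Scaled: -118 mm is -0.1967, -105 mm is -0.175.

Call:
jog_arm(
  ticks=[
    {"xyz":[0, 0, -0.0167], "aperture":15},
    {"xyz":[0, 0, -0.05], "aperture":15},
    {"xyz":[0, 0, -0.0917], "aperture":15},
    {"xyz":[0, 0, -0.1333], "aperture":15},
    {"xyz":[0, 0, -0.175], "aperture":15},
    {"xyz":[0, 0, -0.1967], "aperture":15},
    {"xyz":[0, 0, -0.1967], "aperture":15},
    {"xyz":[0, 0, -0.1967], "aperture":15},
  ],
)

```text
t: 11.18
eef_pos: [529.6, 118.1, 196.1]
orientation: [0.736, 0.677, 0.001, 0.0]
force: [-0.8, -0.1, -2.0]
width: 24.3
finger_force: 88.1
```

```bash
python3 lk.py w7.png; python3 -c "
from h import *
print(ctrl.sense()['force'],delta(519,265.7,199))"
```

```text
[529.6 118.1 196.1] [[0.083, 0.997, 0.001], [0.997, -0.083, 0.0], [0.0, 0.001, -1.0]] [ 0.17  0.04  1.93 -0.    1.17  0.26]
[-1.09556863  0.08288468 -1.67505078] [146.5 -21.8  -4.4]
```

View pics/w7.png

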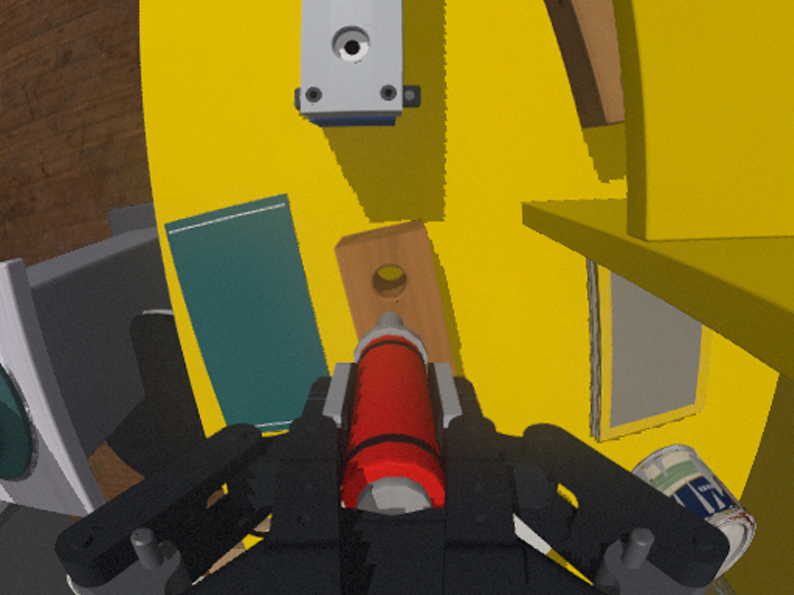

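The drift is held upright. Its tip shows at (390,318), the stand's hole at (389,280) and the nearest knock-out hole at (351,44). I compute the tip and hole positions in this one view.

Run:
```python
from h import *
d=np.load('last.npy',allow_pickle=True).item()
for z in(122,125,128):print('tip',cast(d,np.array((390,319))/1.55,z)-d['s']['eef_pos'][:2])
print('hole',cast(d,np.array((389,280))/1.55,50),'k0',cast(d,np.array((351,44))/1.55,82))
# cap/handle axis: cap top centre at z=125+133
print('cap',cast(d,np.array((396,493))/1.55,125+133)-d['s']['eef_pos'][:2])
print(proj(d,np.r_[d['s']['eef_pos'][:2],125])*1.55)
```

```text
tip [[-1.80069719  0.53522106]]
tip [[-1.70428596  1.5877009 ]]
tip [[-1.60787473  2.64018075]]
hole [[527.04684845 119.98634771]] k0 [[518.31358623 263.75194737]]
cap [[0.44551937 6.97826289]]
[[393.73410772 321.77343863]]
```

Scaled: 144 mm is 0.24, -21.3 mm is -0.0355.

Call:
jog_arm(
  ticks=[
    {"xyz":[0.04, -0.005, 0], "aperture":15},
    {"xyz":[0.08, -0.0117, 0], "aperture":15},
    {"xyz":[0.12, -0.0183, 0], "aperture":15},
    {"xyz":[0.16, -0.025, 0], "aperture":15},
    {"xyz":[0.2, -0.03, 0], "aperture":15},
    {"xyz":[0.2283, -0.035, 0.0083], "aperture":15},
    {"xyz":[0.24, -0.0355, 0.025], "aperture":15},
    {"xyz":[0.24, -0.0355, 0.0417], "aperture":15},
    {"xyz":[0.24, -0.0355, 0.0467], "aperture":15},
    {"xyz":[0.24, -0.0355, 0.0467], "aperture":15},
    {"xyz":[0.24, -0.0355, 0.0467], "aperture":15},
  ],
)

```text
t: 12.15
eef_pos: [519.5, 261.9, 166.5]
orientation: [0.736, 0.677, -0.001, -0.0]
force: [-0.2, 0.4, -2.1]
width: 24.4
finger_force: 88.1
```

```bash
python3 lk.py w8.png
```

```text
[519.5 261.9 166.5] [[0.084, 0.996, -0.002], [0.996, -0.084, -0.001], [-0.002, -0.002, -1.0]] [ 0.42  0.14  1.87 -0.    1.13  0.51]
```

View pics/w8.png

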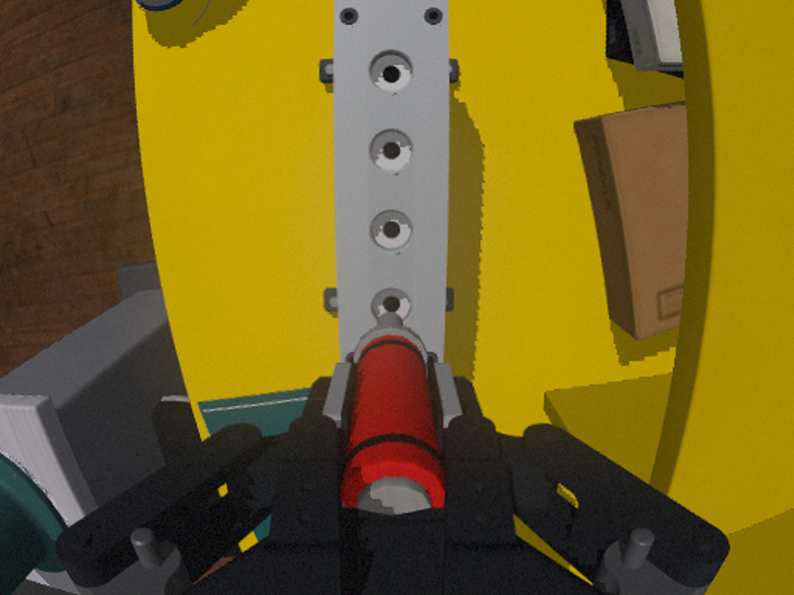

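The tip at (390,317) is just before the nearest hole, whose mouth is at (391,304). The other holes are at (391,73), (391,150) and (391,229).

Run:
```python
from h import *
d=np.load('last.npy',allow_pickle=True).item()
H=cast(d,np.array([(391,73),(391,151),(391,230),(391,304)])/1.55,82);print(H.round(1).tolist())
print('tip',cast(d,np.array((390,318.5))/1.55,95.5))
g=H.mean(0);u=(H[0]-H[3]);u/=np.linalg.norm(u);print(g,np.degrees(np.arctan2(u[1],u[0])))
for k in(-60,-20,20,60):print((g+k*u).round(1))
```

```text
[[528.0, 382.5], [524.8, 343.8], [521.5, 305.0], [518.3, 266.8]]
tip [[517.61424323 263.68397563]]
[523.14518806 324.52040472] 85.21700674015831
[518.1 264.7]
[521.5 304.6]
[524.8 344.5]
[528.1 384.3]
```

Scaled: 18 mm is 0.03, 1.3 mm is 0.0022.

Call:
jog_arm(
  ticks=[
    {"xyz":[0.0022, 0.0007, 0.0067], "aperture":15},
    {"xyz":[0.0022, 0.0007, 0.0133], "aperture":15},
    {"xyz":[0.0022, 0.0007, 0.02], "aperture":15},
    {"xyz":[0.0022, 0.0007, 0.025], "aperture":15},
    {"xyz":[0.0022, 0.0007, 0.0283], "aperture":15},
    {"xyz":[0.0022, 0.0007, 0.03], "aperture":15},
    {"xyz":[0.0022, 0.0007, 0.03], "aperture":15},
  ],
  clamp_n=110,
)

```text
t: 12.78
eef_pos: [520.3, 264.5, 149.3]
orientation: [0.736, 0.677, -0.0, -0.0]
force: [-0.3, 0.5, -1.5]
width: 24.0
finger_force: 107.5
```

Scaled: 12 mm is 0.02, 9 mm is 0.015.

Call:
jog_arm(
  ticks=[
    {"xyz":[0, 0, 0.005], "aperture":15},
    {"xyz":[0, 0, 0.01], "aperture":15},
    {"xyz":[0, 0, 0.015], "aperture":15},
    {"xyz":[0, 0, 0.02], "aperture":15},
    {"xyz":[0, 0, 0.02], "aperture":15},
  ],
)

```text
t: 13.2
eef_pos: [522.6, 266.1, 142.7]
orientation: [0.736, 0.677, 0.003, 0.001]
force: [-4.2, -0.5, 16.5]
width: 23.7
finger_force: 109.5
```

Call:
jog_arm(
  ticks=[
    {"xyz":[0, 0, 0.0067], "aperture":15},
    {"xyz":[0, 0, 0.0133], "aperture":15},
    {"xyz":[0, 0, 0.02], "aperture":15},
    {"xyz":[0, 0, 0.0267], "aperture":15},
    {"xyz":[0, 0, 0.0333], "aperture":15},
    {"xyz":[0, 0, 0.0367], "aperture":15},
    {"xyz":[0, 0, 0.04], "aperture":15},
    {"xyz":[0, 0, 0.04], "aperture":15},
    {"xyz":[0, 0, 0.04], "aperture":15},
  ],
)

```text
t: 13.95
eef_pos: [519.9, 264.3, 112.8]
orientation: [0.736, 0.677, -0.001, -0.0]
force: [-0.2, -0.6, -1.4]
width: 24.0
finger_force: 107.5
```

The rows are not in the units I measure in: shifts go in shares of 600 mm and turns go in shares of pi rad. I convert before sending: -51 mm is -0.085, -50 mm is -0.0833.

Call:
jog_arm(
  ticks=[
    {"xyz":[0, 0, -0.03], "aperture":15},
    {"xyz":[0, 0, -0.06], "aperture":15},
    {"xyz":[0, 0, -0.0833], "aperture":15},
    {"xyz":[0, 0, -0.085], "aperture":15},
    {"xyz":[0, 0, -0.085], "aperture":15},
    {"xyz":[0.025, 0, -0.085], "aperture":15},
    {"xyz":[0.05, 0, -0.085], "aperture":15},
    {"xyz":[0.0667, 0, -0.085], "aperture":15},
    {"xyz":[0.0667, 0, -0.085], "aperture":15},
    {"xyz":[0.0667, 0, -0.075], "aperture":15},
    {"xyz":[0.0667, 0, -0.0667], "aperture":15},
    {"xyz":[0.0667, 0, -0.0667], "aperture":15},
  ],
)

```text
t: 14.95
eef_pos: [522.6, 303.7, 151.5]
orientation: [0.736, 0.677, -0.002, -0.0]
force: [-0.3, -0.4, -1.8]
width: 24.1
finger_force: 107.8
```

```bash
python3 lk.py w9.png; python3 -c "
from h import *
d=np.load('last.npy',allow_pickle=True).item();save(d,'w9c.png',(200,90,310,260),4)
d=img('top');save(d,'t9c.png',(130,150,240,220),4)"
```

```text
[522.6 303.7 151.5] [[0.083, 0.997, -0.003], [0.997, -0.083, -0.002], [-0.002, -0.003, -1.0]] [ 0.49  0.2   1.84 -0.    1.11  0.57]
```

View pics/w9.png

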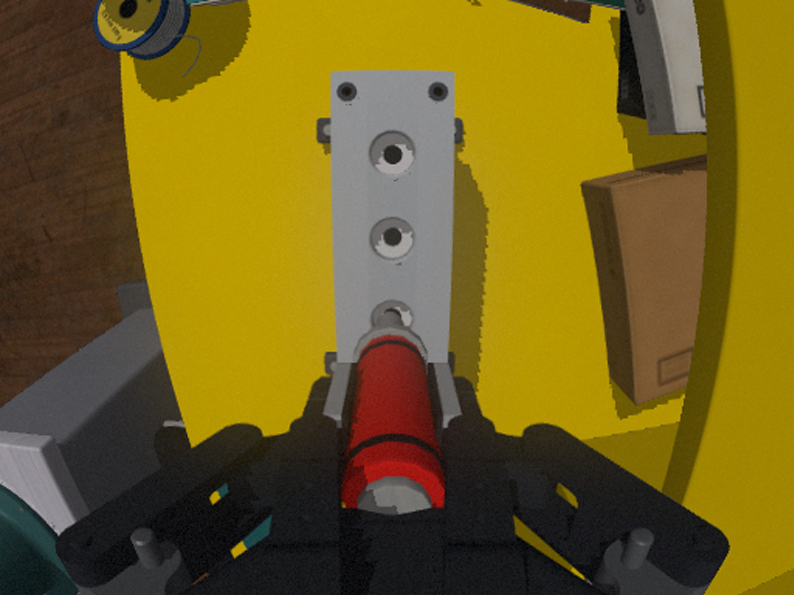

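The tip is at (390,320), in line with hole 1 (rim at 392,318), and there is no contact force. I push on.

Scaled: 11 mm is 0.0183, 9 mm is 0.015.

Call:
jog_arm(
  ticks=[
    {"xyz":[0, 0, 0.005], "aperture":15},
    {"xyz":[0, 0, 0.01], "aperture":15},
    {"xyz":[0, 0, 0.015], "aperture":15},
    {"xyz":[0, 0, 0.0183], "aperture":15},
  ],
)

```text
t: 15.38
eef_pos: [524.7, 304.9, 144.8]
orientation: [0.736, 0.677, 0.001, 0.0]
force: [-3.8, -1.1, 13.9]
width: 23.9
finger_force: 109.5
```

Call:
jog_arm(
  ticks=[
    {"xyz":[0, 0, 0.0067], "aperture":15},
    {"xyz":[0, 0, 0.0133], "aperture":15},
    {"xyz":[0, 0, 0.02], "aperture":15},
    {"xyz":[0, 0, 0.0267], "aperture":15},
    {"xyz":[0, 0, 0.0333], "aperture":15},
    {"xyz":[0, 0, 0.04], "aperture":15},
    {"xyz":[0, 0, 0.0467], "aperture":15},
    {"xyz":[0, 0, 0.0483], "aperture":15},
    {"xyz":[0, 0, 0.0483], "aperture":15},
  ],
)

```text
t: 16.13
eef_pos: [523.0, 303.9, 112.5]
orientation: [0.736, 0.677, -0.001, -0.0]
force: [0.4, -0.1, -1.5]
width: 23.9
finger_force: 108.1
```

Call:
jog_arm(
  ticks=[
    {"xyz":[0, 0, -0.03], "aperture":15},
    {"xyz":[0, 0, -0.06], "aperture":15},
    {"xyz":[0, 0, -0.0833], "aperture":15},
    {"xyz":[0, 0, -0.085], "aperture":15},
    {"xyz":[0, 0, -0.085], "aperture":15},
    {"xyz":[0.025, 0, -0.085], "aperture":15},
    {"xyz":[0.05, 0, -0.085], "aperture":15},
    {"xyz":[0.0667, 0, -0.085], "aperture":15},
    {"xyz":[0.0667, 0, -0.085], "aperture":15},
    {"xyz":[0.0667, 0, -0.075], "aperture":15},
    {"xyz":[0.0667, 0, -0.0667], "aperture":15},
    {"xyz":[0.0667, 0, -0.0667], "aperture":15},
  ],
)

```text
t: 17.13
eef_pos: [525.9, 343.4, 151.5]
orientation: [0.736, 0.677, -0.002, -0.0]
force: [-0.5, -0.4, -1.5]
width: 24.1
finger_force: 107.8
```

Scaled: 11 mm is 0.0183, 9 mm is 0.015.

Call:
jog_arm(
  ticks=[
    {"xyz":[0, 0, 0.005], "aperture":15},
    {"xyz":[0, 0, 0.01], "aperture":15},
    {"xyz":[0, 0, 0.015], "aperture":15},
    {"xyz":[0, 0, 0.0183], "aperture":15},
  ],
)

```text
t: 17.47
eef_pos: [527.9, 344.5, 144.9]
orientation: [0.736, 0.677, 0.001, 0.0]
force: [-3.5, -0.2, 14.7]
width: 23.9
finger_force: 109.6
```

Call:
jog_arm(
  ticks=[
    {"xyz":[0, 0, 0.0067], "aperture":15},
    {"xyz":[0, 0, 0.0133], "aperture":15},
    {"xyz":[0, 0, 0.02], "aperture":15},
    {"xyz":[0, 0, 0.0267], "aperture":15},
    {"xyz":[0, 0, 0.0333], "aperture":15},
    {"xyz":[0, 0, 0.04], "aperture":15},
    {"xyz":[0, 0, 0.0467], "aperture":15},
    {"xyz":[0, 0, 0.0483], "aperture":15},
    {"xyz":[0, 0, 0.0483], "aperture":15},
  ],
)

```text
t: 18.22
eef_pos: [526.4, 343.7, 112.5]
orientation: [0.736, 0.677, -0.001, -0.0]
force: [-0.4, -0.9, -2.4]
width: 23.9
finger_force: 108.1
```

Call:
jog_arm(
  ticks=[
    {"xyz":[0, 0, -0.03], "aperture":15},
    {"xyz":[0, 0, -0.06], "aperture":15},
    {"xyz":[0, 0, -0.0833], "aperture":15},
    {"xyz":[0, 0, -0.085], "aperture":15},
    {"xyz":[0, 0, -0.085], "aperture":15},
    {"xyz":[0.025, 0, -0.085], "aperture":15},
    {"xyz":[0.05, 0, -0.085], "aperture":15},
    {"xyz":[0.0667, 0, -0.085], "aperture":15},
    {"xyz":[0.0667, 0, -0.085], "aperture":15},
    {"xyz":[0.0667, 0, -0.075], "aperture":15},
    {"xyz":[0.0667, 0, -0.0667], "aperture":15},
    {"xyz":[0.0667, 0, -0.0667], "aperture":15},
  ],
)

```text
t: 19.22
eef_pos: [529.3, 383.2, 151.4]
orientation: [0.736, 0.677, -0.002, -0.0]
force: [-0.3, -0.9, -2.6]
width: 24.0
finger_force: 107.9
```

```bash
python3 lk.py w10.png
```

```text
[529.3 383.2 151.4] [[0.083, 0.997, -0.003], [0.997, -0.083, -0.002], [-0.003, -0.003, -1.0]] [ 0.59  0.28  1.73 -0.    1.13  0.67]
```

Last hole, then raise and look back.

Scaled: 11 mm is 0.0183, 9 mm is 0.015.

Call:
jog_arm(
  ticks=[
    {"xyz":[0, 0, 0.005], "aperture":15},
    {"xyz":[0, 0, 0.01], "aperture":15},
    {"xyz":[0, 0, 0.015], "aperture":15},
    {"xyz":[0, 0, 0.0183], "aperture":15},
  ],
)

```text
t: 19.6
eef_pos: [531.2, 384.7, 144.9]
orientation: [0.736, 0.677, 0.001, -0.0]
force: [-3.3, -1.5, 12.1]
width: 23.7
finger_force: 109.4
```

Call:
jog_arm(
  ticks=[
    {"xyz":[0, 0, 0.0067], "aperture":15},
    {"xyz":[0, 0, 0.0133], "aperture":15},
    {"xyz":[0, 0, 0.02], "aperture":15},
    {"xyz":[0, 0, 0.0267], "aperture":15},
    {"xyz":[0, 0, 0.0333], "aperture":15},
    {"xyz":[0, 0, 0.04], "aperture":15},
    {"xyz":[0, 0, 0.0467], "aperture":15},
    {"xyz":[0, 0, 0.0483], "aperture":15},
    {"xyz":[0, 0, 0.0483], "aperture":15},
  ],
)

```text
t: 20.35
eef_pos: [529.6, 383.4, 112.3]
orientation: [0.736, 0.677, -0.001, -0.0]
force: [-0.5, -0.7, -3.1]
width: 23.9
finger_force: 108.3
```

Call:
jog_arm(
  ticks=[
    {"xyz":[0, 0, -0.03], "aperture":15},
    {"xyz":[0, 0, -0.06], "aperture":15},
    {"xyz":[0, 0, -0.1], "aperture":15},
    {"xyz":[0, 0, -0.1417], "aperture":15},
    {"xyz":[-0.05, 0, -0.1417], "aperture":15},
    {"xyz":[-0.1, 0, -0.1417], "aperture":15},
    {"xyz":[-0.15, 0, -0.1417], "aperture":15},
    {"xyz":[-0.2083, 0, -0.1417], "aperture":15},
    {"xyz":[-0.25, 0, -0.1417], "aperture":15},
    {"xyz":[-0.25, 0, -0.1417], "aperture":15},
    {"xyz":[-0.25, 0, -0.1417], "aperture":15},
  ],
)

```text
t: 21.27
eef_pos: [517.7, 233.4, 198.3]
orientation: [0.737, 0.676, -0.0, -0.0]
force: [-0.2, 0.3, -0.9]
width: 23.8
finger_force: 108.1
```

```bash
python3 lk.py w11.png
```

```text
[517.7 233.4 198.3] [[0.085, 0.996, -0.001], [0.996, -0.085, -0.0], [-0.0, -0.001, -1.0]] [0.38 0.09 1.87 0.   1.18 0.47]
```

View pics/w11.png

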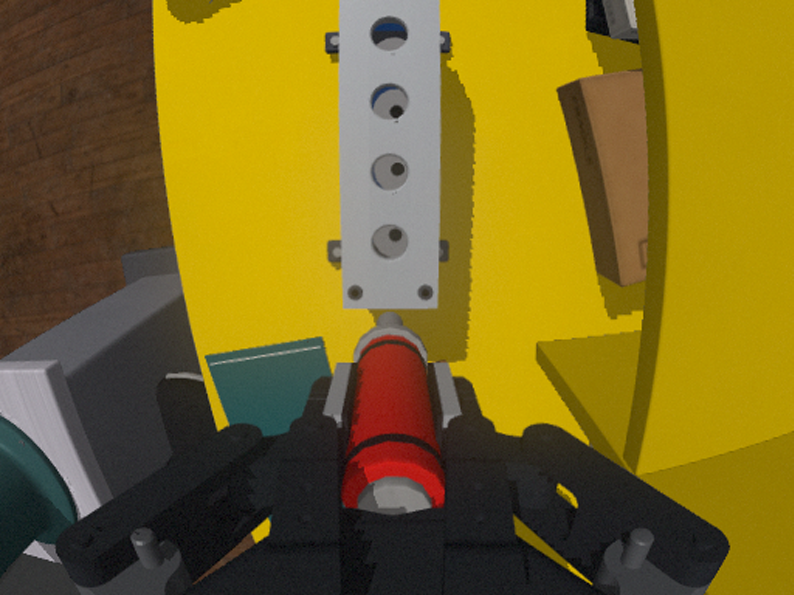

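All four bushes have left the roof and lie deeper in the trough. The holes at (389,240), (390,172), (390,101) and (389,33) show lowered bushes and blue floor. I return the drift.

Scaled: -114 mm is -0.19, 21.6 mm is 0.036.

Call:
jog_arm(
  ticks=[
    {"xyz":[-0.0417, 0.0083, 0], "aperture":15},
    {"xyz":[-0.0833, 0.0167, 0], "aperture":15},
    {"xyz":[-0.125, 0.025, 0], "aperture":15},
    {"xyz":[-0.1667, 0.0333, 0], "aperture":15},
    {"xyz":[-0.19, 0.036, 0], "aperture":15},
    {"xyz":[-0.19, 0.036, 0], "aperture":15},
    {"xyz":[-0.19, 0.036, 0.0417], "aperture":15},
    {"xyz":[-0.19, 0.036, 0.0833], "aperture":15},
    {"xyz":[-0.19, 0.036, 0.1], "aperture":15},
    {"xyz":[-0.19, 0.036, 0.1], "aperture":15},
    {"xyz":[-0.19, 0.036, 0.1], "aperture":15},
  ],
)

```text
t: 22.23
eef_pos: [529.7, 120.2, 138.2]
orientation: [0.735, 0.678, -0.001, -0.001]
force: [0.6, -0.6, -1.8]
width: 23.5
finger_force: 108.1
```

```bash
python3 lk.py w12.png;python3 -c "
from h import *
print(delta(529.7,118.2,80))
d=np.load('last.npy',allow_pickle=True).item();save(d,'w12c.png',(190,130,330,260),4)"
```

```text
[529.7 120.2 138.2] [[0.082, 0.997, -0.002], [0.997, -0.082, -0.0], [-0.0, -0.002, -1.0]] [0.18 0.1  1.98 0.   1.07 0.26]
[-2.2 -0.9 59.5]
```

View pics/w12c.png

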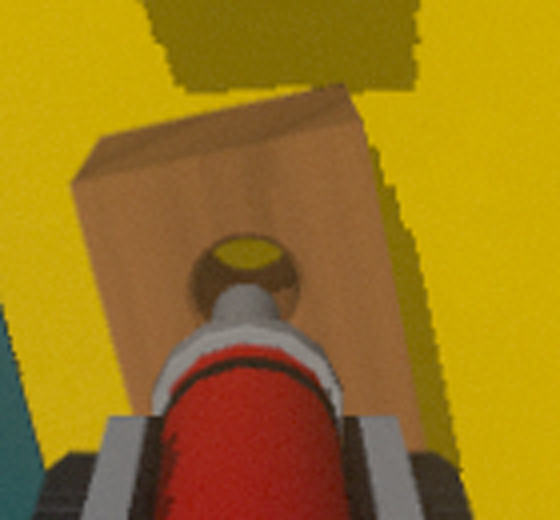

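In the crop, the hole is centred at (245,288) and the tip is above it at about (245,303). The columns line up.

Run:
```python
from h import *
d=np.load('last.npy',allow_pickle=True).item()
print(cast(d,(251.3,202),50),cast(d,(251.3,205.5),67))
```

```text
[[527.21955253 119.09741415]] [[527.57969393 122.0288706 ]]
```

Call:
jog_arm(
  ticks=[
    {"xyz":[-0.0025, -0.0012, 0.0083], "aperture":15},
    {"xyz":[-0.0025, -0.0012, 0.025], "aperture":15},
    {"xyz":[-0.0025, -0.0012, 0.0417], "aperture":15},
    {"xyz":[-0.0025, -0.0012, 0.0583], "aperture":15},
    {"xyz":[-0.0025, -0.0012, 0.0583], "aperture":15},
  ],
)

```text
t: 22.7
eef_pos: [527.1, 117.4, 100.8]
orientation: [0.736, 0.677, -0.002, -0.001]
force: [-0.2, 0.2, -2.2]
width: 24.0
finger_force: 108.1
```

Scaled: 20 mm is 0.0333, 19 mm is 0.0317.

Call:
jog_arm(
  ticks=[
    {"xyz":[0, 0.0017, 0.01], "aperture":15},
    {"xyz":[0, 0.0017, 0.02], "aperture":15},
    {"xyz":[0, 0.0017, 0.0267], "aperture":15},
    {"xyz":[0, 0.0017, 0.0317], "aperture":15},
    {"xyz":[0, 0.0017, 0.0333], "aperture":15},
    {"xyz":[0, 0.0017, 0.0333], "aperture":15},
    {"xyz":[0, 0.0017, 0.0333], "aperture":15},
  ],
)

```text
t: 23.28
eef_pos: [530.5, 117.8, 83.9]
orientation: [0.736, 0.677, 0.0, 0.0]
force: [-0.3, 0.2, -1.3]
width: 24.0
finger_force: 108.1
```

Scaled: 4 mm is 0.0067, 3 mm is 0.005.

Call:
jog_arm(
  ticks=[
    {"xyz":[0, 0, 0.0017], "aperture":15},
    {"xyz":[0, 0, 0.0033], "aperture":15},
    {"xyz":[0, 0, 0.005], "aperture":15},
    {"xyz":[0, 0, 0.0067], "aperture":15},
    {"xyz":[0, 0, 0.0067], "aperture":15},
    {"xyz":[0, 0, 0.0067], "aperture":15},
  ],
)

```text
t: 23.78
eef_pos: [530.2, 117.8, 79.7]
orientation: [0.736, 0.677, -0.0, -0.0]
force: [-0.8, -0.7, -1.6]
width: 24.2
finger_force: 108.1
```

Call:
jog_arm(
  ticks=[
    {"aperture":30},
    {"aperture":45},
    {"aperture":60},
    {"aperture":70},
    {"aperture":70},
    {"xyz":[0, 0, -0.0333], "aperture":70},
    {"xyz":[0, 0, -0.0833], "aperture":70},
    {"xyz":[0, 0, -0.1417], "aperture":70},
    {"xyz":[0, 0, -0.2083], "aperture":70},
    {"xyz":[0, 0, -0.25], "aperture":70},
    {"xyz":[0, 0, -0.25], "aperture":85},
  ],
)

```text
t: 24.7
eef_pos: [534.6, 118.6, 237.8]
orientation: [0.736, 0.677, 0.006, 0.004]
force: [1.6, 0.9, 0.7]
width: 80.2
finger_force: 0.0
```

```bash
python3 lk.py w13.png
```

Run:
```python
from h import *
d=np.load('last.npy',allow_pickle=True).item()
hsv=cv2.cvtColor(d['frame'],cv2.COLOR_RGB2HSV);h,s,v=[hsv[:,:,i].astype(int) for i in range(3)]
print('mat',rect(d,(h>78)&(h<100)&(s>60),2,(100,110,245,268)))
```

```text
[534.6 118.6 237.8] [[0.083, 0.996, 0.013], [0.997, -0.083, 0.002], [0.003, 0.013, -1.0]] [0.17 0.01 1.88 0.   1.24 0.26]
mat (array([414.1,  76.6]), array([104.3, 177.6]), 95.8, array([168.7, 197.1]))
```

View pics/w13.png

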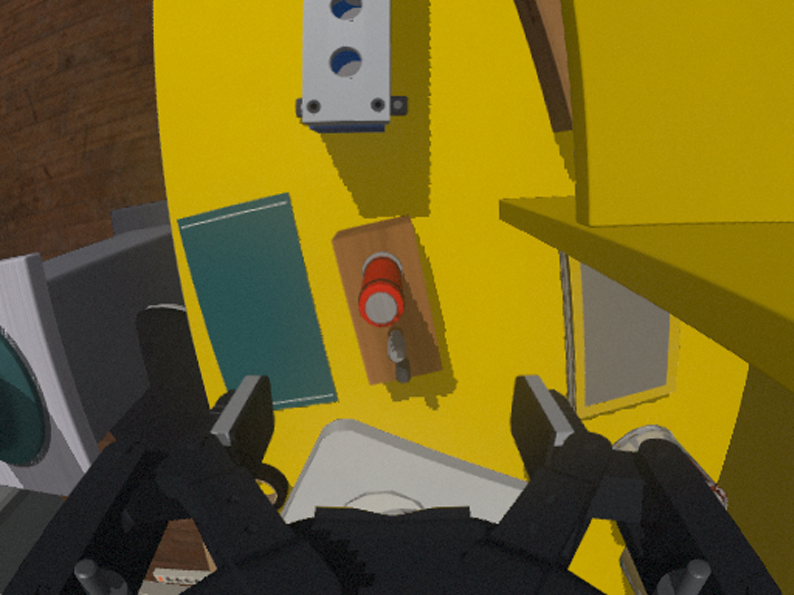

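The drift is back upright in its hole, its cap at (381,306) over the collar. The mat corners are at (178,218), (288,193) and (338,403). I get the mat centre, then go back over the plate.

Run:
```python
from h import *
d=np.load('last.npy',allow_pickle=True).item()
C=cast(d,np.array([(178,218),(288,193),(338,403)])/1.55,2);print(C.round(1).tolist(),(C[0]+C[2])/2,np.linalg.norm(C[1]-C[2]),np.linalg.norm(C[1]-C[0]))
u=C[1]-C[2];print(np.degrees(np.arctan2(u[1],u[0])))
print('cap',cast(d,np.array((381,307))/1.55,141))
print(delta(524,325.5,215))
```

```text
[[352.7, 171.0], [455.6, 179.3], [474.8, -16.4]] [413.74206357  77.3215422 ] 196.5570056326583 103.27918569089535
95.59106280563228
cap [[528.94503523 118.67601101]]
[205.7 -26.5  19.8]
```

Call:
jog_arm(
  ticks=[
    {"xyz":[0.0583, 0, 0], "aperture":85},
    {"xyz":[0.1167, 0, 0], "aperture":85},
    {"xyz":[0.175, -0.0167, 0], "aperture":85},
    {"xyz":[0.2333, -0.0333, 0.0167], "aperture":85},
    {"xyz":[0.2917, -0.0417, 0.0333], "aperture":85},
    {"xyz":[0.34, -0.0467, 0.04], "aperture":85},
    {"xyz":[0.34, -0.0467, 0.04], "aperture":85},
    {"xyz":[0.34, -0.0467, 0.04], "aperture":85},
    {"xyz":[0.34, -0.0467, 0.04], "aperture":85},
  ],
)

```text
t: 25.5
eef_pos: [518.6, 322.8, 204.4]
orientation: [0.736, 0.677, -0.001, -0.0]
force: [0.2, -0.2, 0.4]
width: 84.5
finger_force: 0.0
```

```bash
python3 lk.py w14.png
```

Run:
```python
from h import *
d=np.load('last.npy',allow_pickle=True).item()
hsv=cv2.cvtColor(d['frame'],cv2.COLOR_RGB2HSV);h,s,v=[hsv[:,:,i].astype(int) for i in range(3)]
print('plate',rect(d,(s<60)&(v>70),82,(221,70,282,300)))
print(delta(524,325.5,54))
```

```text
[518.6 322.8 204.4] [[0.082, 0.997, -0.002], [0.997, -0.082, -0.002], [-0.002, -0.002, -1.0]] [ 0.52  0.16  1.77 -0.    1.21  0.6 ]
plate (array([515.7, 323.8]), array([ 59.6, 198.4]), 86.9, array([255., 179.]))
[  3.7   4.9 150.9]
```

View pics/w14.png

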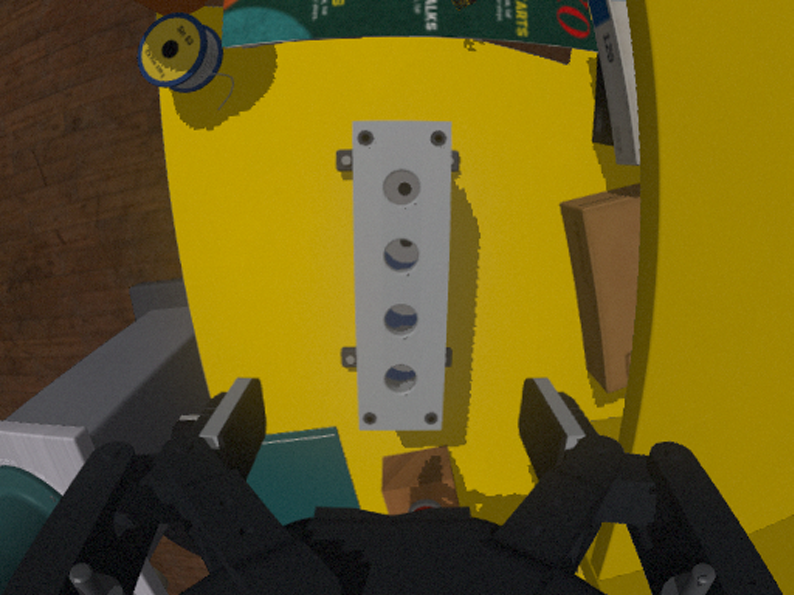

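The plate is still seated, with holes at (402,187), (402,255), (401,319) and (401,378). I've now viewed 16 pictures, which is over the limit of 14, so I'll view no more and use numbers only.

Run:
```python
from h import *
d=np.load('last.npy',allow_pickle=True).item()
H=cast(d,np.array([(402,187),(402,255),(401,319),(401,378)])/1.55,82);g=H.mean(0);u=H[0]-H[3];print(g,np.degrees(np.arctan2(u[1],u[0])))
print(delta(g[0]+.9,g[1]+.5,54))
```

```text
[523.36513901 325.17781576] 85.37524817335658
[  3.9   5.1 150.9]
```

Call:
jog_arm(
  ticks=[
    {"xyz":[0.0033, 0.005, 0.0333], "aperture":85},
    {"xyz":[0.0058, 0.0083, 0.075], "aperture":85},
    {"xyz":[0.0058, 0.0083, 0.125], "aperture":85},
    {"xyz":[0.0058, 0.0083, 0.1667], "aperture":85},
    {"xyz":[0.0058, 0.0083, 0.2], "aperture":85},
    {"xyz":[0.0058, 0.0083, 0.225], "aperture":85},
    {"xyz":[0.0058, 0.0083, 0.2417], "aperture":85},
    {"xyz":[0.0058, 0.0083, 0.25], "aperture":85},
    {"xyz":[0.0058, 0.0083, 0.25], "aperture":85},
    {"xyz":[0.0058, 0.0083, 0.25], "aperture":85},
  ],
)

```text
t: 26.38
eef_pos: [525.3, 326.3, 56.6]
orientation: [0.736, 0.677, 0.001, 0.0]
force: [-0.2, -0.1, -0.2]
width: 85.1
finger_force: 0.0
```

```bash
python3 -c "
from h import *
print(delta(524,325.5,55))"
```

```text
[-0.9 -1.3  1.6]
```

Scaled: -1 mm is -0.0017, -0.5 mm is -0.0008.

Call:
jog_arm(
  ticks=[
    {"xyz":[-0.0008, -0.0017, 0.0017], "aperture":75},
    {"xyz":[-0.0008, -0.0017, 0.0017], "aperture":62},
    {"xyz":[-0.0008, -0.0017, 0.0017], "aperture":50},
    {"xyz":[-0.0008, -0.0017, 0.0017], "aperture":40},
    {"xyz":[-0.0008, -0.0017, 0.0017], "aperture":40},
    {"xyz":[-0.0008, -0.0017, 0.0017], "aperture":40},
    {"xyz":[-0.0008, -0.0017, 0.0017], "aperture":40},
    {"xyz":[-0.0008, -0.0017, 0.0017], "aperture":40},
  ],
  clamp_n=70,
)

```text
t: 27.05
eef_pos: [524.6, 326.7, 56.4]
orientation: [0.736, 0.677, 0.001, 0.0]
force: [-0.7, -1.1, 6.2]
width: 54.7
finger_force: 77.4
```

Call:
jog_arm(
  ticks=[
    {"xyz":[0, 0, -0.0033], "aperture":40},
    {"xyz":[0, 0, -0.01], "aperture":40},
    {"xyz":[0, 0, -0.0233], "aperture":40},
    {"xyz":[0, 0, -0.0417], "aperture":40},
    {"xyz":[0, 0, -0.075], "aperture":40},
    {"xyz":[0, 0, -0.1167], "aperture":40},
    {"xyz":[0, 0, -0.1333], "aperture":40},
    {"xyz":[0, 0, -0.1333], "aperture":40},
    {"xyz":[0, 0, -0.1333], "aperture":40},
  ],
)

```text
t: 27.8
eef_pos: [524.1, 326.4, 135.7]
orientation: [0.736, 0.677, 0.001, 0.0]
force: [-1.1, 0.2, -5.7]
width: 54.5
finger_force: 76.1
```

```bash
python3 -c "
from h import *
print(delta(404,309,135),delta(404,309,14))"
```

```text
[ -27.3 -118.2    0.4] [ -27.4 -118.4  121.4]
```

Scaled: -118 mm is -0.1967, 112 mm is 0.1867.

Call:
jog_arm(
  ticks=[
    {"xyz":[-0.01, -0.0417, 0], "aperture":40},
    {"xyz":[-0.02, -0.0833, 0], "aperture":40},
    {"xyz":[-0.03, -0.125, 0], "aperture":40},
    {"xyz":[-0.04, -0.1667, 0], "aperture":40},
    {"xyz":[-0.045, -0.1967, 0], "aperture":40},
    {"xyz":[-0.045, -0.1967, 0.025], "aperture":40},
    {"xyz":[-0.045, -0.1967, 0.0667], "aperture":40},
    {"xyz":[-0.045, -0.1967, 0.1083], "aperture":40},
    {"xyz":[-0.045, -0.1967, 0.15], "aperture":40},
    {"xyz":[-0.045, -0.1967, 0.175], "aperture":40},
    {"xyz":[-0.045, -0.1967, 0.1867], "aperture":40},
    {"xyz":[-0.045, -0.1967, 0.1867], "aperture":40},
  ],
)

```text
t: 28.8
eef_pos: [400.9, 307.0, 19.4]
orientation: [0.736, 0.677, -0.004, -0.0]
force: [0.4, -0.6, -5.9]
width: 54.6
finger_force: 76.4
```

Call:
jog_arm(
  ticks=[
    {"xyz":[0, 0, 0.0033], "aperture":40},
    {"xyz":[0, 0, 0.0067], "aperture":40},
    {"xyz":[0, 0, 0.0083], "aperture":40},
    {"xyz":[0, 0, 0.01], "aperture":40},
    {"xyz":[0, 0, 0.01], "aperture":40},
    {"xyz":[0, 0, 0.01], "aperture":40},
  ],
)

```text
t: 29.3
eef_pos: [404.1, 309.2, 17.4]
orientation: [0.736, 0.677, 0.001, 0.0]
force: [-0.2, -0.0, -5.7]
width: 54.8
finger_force: 76.5
```

Scaled: 2.5 mm is 0.0042, 2 mm is 0.0033.

Call:
jog_arm(
  ticks=[
    {"xyz":[0, 0, 0.0012], "aperture":40},
    {"xyz":[0, 0, 0.0023], "aperture":40},
    {"xyz":[0, 0, 0.0033], "aperture":40},
    {"xyz":[0, 0, 0.0042], "aperture":40},
    {"xyz":[0, 0, 0.0042], "aperture":40},
    {"xyz":[0, 0, 0.0042], "aperture":40},
  ],
)

```text
t: 29.8
eef_pos: [404.2, 309.3, 16.0]
orientation: [0.736, 0.677, 0.0, 0.0]
force: [-4.2, -3.3, 8.8]
width: 54.8
finger_force: 78.3
```

On the bench. I release, rise and move back over the trough to measure it.

Call:
jog_arm(
  ticks=[
    {"aperture":62},
    {"aperture":75},
    {"aperture":85},
    {"aperture":85},
    {"xyz":[0, 0, -0.0333], "aperture":85},
    {"xyz":[0, 0, -0.0917], "aperture":85},
    {"xyz":[0, 0, -0.1583], "aperture":85},
    {"xyz":[0.0083, 0.0417, -0.225], "aperture":85},
    {"xyz":[0.025, 0.1, -0.2917], "aperture":85},
    {"xyz":[0.0367, 0.15, -0.31], "aperture":85},
    {"xyz":[0.0417, 0.1917, -0.31], "aperture":85},
    {"xyz":[0.0417, 0.1917, -0.31], "aperture":85},
  ],
)

```text
t: 30.8
eef_pos: [527.4, 325.7, 203.9]
orientation: [0.736, 0.677, 0.005, 0.002]
force: [0.2, 0.4, -0.3]
width: 84.7
finger_force: 0.0
```

Call:
jog_arm(
  ticks=[
    {"aperture":85},
    {"aperture":85},
    {"aperture":85},
  ],
)

```text
t: 31.05
eef_pos: [518.6, 323.8, 198.8]
orientation: [0.736, 0.677, -0.002, -0.0]
force: [0.0, -0.2, -0.7]
width: 84.6
finger_force: 0.0
```

```bash
python3 lk.py w15.png
```

Run:
```python
from h import *
d=np.load('last.npy',allow_pickle=True).item()
hsv=cv2.cvtColor(d['frame'],cv2.COLOR_RGB2HSV);h,s,v=[hsv[:,:,i].astype(int) for i in range(3)]
m=((h>100)&(h<130)&(s>100)&(v>30)).astype(np.uint8)
roi=np.zeros_like(m);roi[80:285,222:305]=m[80:285,222:305]
roi=cv2.morphologyEx(roi,cv2.MORPH_CLOSE,np.ones((3,3)))
P=np.argwhere(roi)[:,::-1];w=np.float32(cast(d,P,50));print('trough',cv2.minAreaRect(w),len(P),P.min(0),P.max(0))
b=(roi==0)&(s<80)&(v>90);b[:,:235]=0;b[:,290:]=0;b[:90]=0;b[275:]=0
n,l,st,c=cv2.connectedComponentsWithStats(b.astype(np.uint8))
for i in range(1,n):
    if st[i,4]>60:print('bright',st[i],cast(d,c[i],29.5).round(1))
g=rect(d,(s<60)&(v>100),42,(100,90,205,300));print('plate',g)
```

```text
[518.6 323.8 198.8] [[0.083, 0.997, -0.003], [0.997, -0.083, -0.001], [-0.002, -0.003, -1.0]] [0.52 0.17 1.78 0.   1.2  0.6 ]
trough ((520.9566650390625, 323.88690185546875), (197.53970336914062, 53.1029167175293), 84.77621459960938) 1848 [230  82] [284 266]
bright [246 108  31  31 709] [[530.2 380.8]]
bright [247 141  31  32 711] [[528.5 345.2]]
bright [248 176  30  31 689] [[526.  307.2]]
bright [247 212  28  31 655] [[521.8 264.1]]
plate (array([403.1, 299.7]), array([ 72.7, 213.8]), 80.1, array([154.6, 206.9]))
```

All four bushes stand in the trough, which sits at (521,324). I grip the trough.

Scaled: 183 mm is 0.305, 180 mm is 0.3.

```bash
python3 -c "
from h import *
print(delta(522,324,14))"
```

```text
[  0.6   3.8 184.9]
```

Call:
jog_arm(
  ticks=[
    {"xyz":[0, 0.0017, 0.0417], "aperture":85},
    {"xyz":[0, 0.005, 0.1], "aperture":85},
    {"xyz":[0, 0.005, 0.1583], "aperture":85},
    {"xyz":[0, 0.005, 0.2083], "aperture":85},
    {"xyz":[0, 0.005, 0.2417], "aperture":85},
    {"xyz":[0, 0.005, 0.2667], "aperture":85},
    {"xyz":[0, 0.005, 0.2833], "aperture":85},
    {"xyz":[0, 0.005, 0.3], "aperture":85},
    {"xyz":[0, 0.005, 0.305], "aperture":85},
    {"xyz":[0, 0.005, 0.305], "aperture":85},
    {"xyz":[0, 0.005, 0.305], "aperture":85},
  ],
)

```text
t: 32.02
eef_pos: [523.9, 324.5, 18.1]
orientation: [0.736, 0.677, 0.001, 0.0]
force: [-1.0, 0.2, 0.8]
width: 84.8
finger_force: 0.0
```

```bash
python3 -c "
from h import *
print(delta(522,324,14))"
```

```text
[-0.6 -1.9  4.1]
```

Scaled: 3 mm is 0.005, -1.5 mm is -0.0025.

Call:
jog_arm(
  ticks=[
    {"xyz":[0, -0.0025, 0.005], "aperture":75},
    {"xyz":[0, -0.0025, 0.005], "aperture":65},
    {"xyz":[0, -0.0025, 0.005], "aperture":55},
    {"xyz":[0, -0.0025, 0.005], "aperture":40},
    {"xyz":[0, -0.0025, 0.005], "aperture":40},
    {"xyz":[0, -0.0025, 0.005], "aperture":40},
    {"xyz":[0, -0.0025, 0.005], "aperture":40},
    {"xyz":[0, -0.0025, 0.005], "aperture":40},
  ],
  clamp_n=70,
)

```text
t: 32.68
eef_pos: [522.3, 324.5, 15.2]
orientation: [0.736, 0.677, 0.0, 0.0]
force: [-0.6, 0.5, 5.5]
width: 53.0
finger_force: 76.0
```

Call:
jog_arm(
  ticks=[
    {"xyz":[0, 0, -0.0033], "aperture":40},
    {"xyz":[0, 0, -0.01], "aperture":40},
    {"xyz":[0, 0, -0.0233], "aperture":40},
    {"xyz":[0, 0, -0.0467], "aperture":40},
    {"xyz":[0, 0, -0.075], "aperture":40},
    {"xyz":[0, 0, -0.1083], "aperture":40},
    {"xyz":[0, 0, -0.1417], "aperture":40},
    {"xyz":[0, 0, -0.15], "aperture":40},
    {"xyz":[0, 0, -0.15], "aperture":40},
  ],
)

```text
t: 33.43
eef_pos: [523.9, 325.3, 107.5]
orientation: [0.736, 0.677, 0.003, 0.001]
force: [-0.1, 0.5, -6.3]
width: 53.0
finger_force: 74.9
```

```bash
python3 lk.py w16.png; python3 -c "
from h import *
print(delta(415,77,107))"
```

```text
[523.9 325.3 107.5] [[0.083, 0.997, 0.005], [0.997, -0.083, 0.003], [0.003, 0.005, -1.0]] [ 0.52  0.25  1.86 -0.    1.03  0.6 ]
[-255.7  -86.7   -2. ]
```

Scaled: -109 mm is -0.1817, -105 mm is -0.175.

Call:
jog_arm(
  ticks=[
    {"xyz":[-0.0017, -0.01, 0], "aperture":40},
    {"xyz":[-0.0033, -0.03, 0], "aperture":40},
    {"xyz":[-0.005, -0.0567, 0], "aperture":40},
    {"xyz":[-0.0067, -0.0833, 0], "aperture":40},
    {"xyz":[-0.01, -0.11, 0], "aperture":40},
    {"xyz":[-0.0117, -0.1367, 0], "aperture":40},
    {"xyz":[-0.0133, -0.16, 0], "aperture":40},
    {"xyz":[-0.015, -0.175, 0], "aperture":40},
    {"xyz":[-0.015, -0.1817, 0], "aperture":40},
    {"xyz":[-0.015, -0.1817, 0], "aperture":40},
  ],
)

```text
t: 34.32
eef_pos: [411.2, 324.1, 103.8]
orientation: [0.735, 0.678, -0.001, -0.0]
force: [1.1, -0.3, -6.6]
width: 53.1
finger_force: 75.0
```

Call:
jog_arm(
  ticks=[
    {"rot":[0, 0, -0.0032], "xyz":[-0.01, 0, 0], "aperture":40},
    {"rot":[0, 0, -0.0095], "xyz":[-0.0333, 0.0033, 0], "aperture":40},
    {"rot":[0, 0, -0.0159], "xyz":[-0.0667, 0.005, 0], "aperture":40},
    {"rot":[0, 0, -0.0223], "xyz":[-0.1033, 0.0083, 0], "aperture":40},
    {"rot":[0, 0, -0.0286], "xyz":[-0.1433, 0.0117, 0], "aperture":40},
    {"rot":[0, 0, -0.035], "xyz":[-0.1833, 0.015, 0], "aperture":40},
    {"rot":[0, 0, -0.0414], "xyz":[-0.2233, 0.0183, 0], "aperture":40},
    {"rot":[0, 0, -0.0477], "xyz":[-0.2633, 0.0217, 0], "aperture":40},
    {"rot":[0, 0, -0.0541], "xyz":[-0.3033, 0.025, 0], "aperture":40},
    {"rot":[0, 0, -0.0589], "xyz":[-0.3417, 0.0283, 0], "aperture":40},
    {"rot":[0, 0, -0.0589], "xyz":[-0.375, 0.0317, 0], "aperture":40},
    {"rot":[0, 0, -0.0589], "xyz":[-0.4, 0.0333, 0], "aperture":40},
  ],
)

```text
t: 35.32
eef_pos: [413.4, 81.2, 104.8]
orientation: [0.67, 0.742, 0.0, 0.001]
force: [-0.0, 1.6, -6.0]
width: 53.0
finger_force: 75.0
```

Call:
jog_arm(
  ticks=[
    {"aperture":40},
    {"aperture":40},
    {"aperture":40},
  ],
)

```text
t: 35.57
eef_pos: [413.2, 83.4, 104.6]
orientation: [0.67, 0.742, 0.0, 0.0]
force: [0.3, 0.7, -6.7]
width: 52.9
finger_force: 75.0
```

```bash
python3 -c "
from h import *
print(delta(415,77,107),R.from_quat(ctrl.sense()['orientation']).as_matrix()[:2,0])"
```

```text
[-6.5  1.1 -2.4] [-0.10091945  0.99489456]
```

Scaled: 82 mm is 0.1367, 80 mm is 0.1333.

Call:
jog_arm(
  ticks=[
    {"xyz":[-0.005, 0.0017, 0.0083], "aperture":40},
    {"xyz":[-0.01, 0.0017, 0.025], "aperture":40},
    {"xyz":[-0.01, 0.0017, 0.05], "aperture":40},
    {"xyz":[-0.01, 0.0017, 0.08], "aperture":40},
    {"xyz":[-0.01, 0.0017, 0.1067], "aperture":40},
    {"xyz":[-0.01, 0.0017, 0.125], "aperture":40},
    {"xyz":[-0.01, 0.0017, 0.1333], "aperture":40},
    {"xyz":[-0.01, 0.0017, 0.1367], "aperture":40},
    {"xyz":[-0.01, 0.0017, 0.1367], "aperture":40},
    {"xyz":[-0.01, 0.0017, 0.1367], "aperture":40},
  ],
)

```text
t: 36.4
eef_pos: [414.8, 77.8, 22.7]
orientation: [0.67, 0.742, 0.0, 0.0]
force: [0.2, -0.3, -7.2]
width: 52.8
finger_force: 75.2
```

Call:
jog_arm(
  ticks=[
    {"xyz":[0, 0, 0.0017], "aperture":40},
    {"xyz":[0, 0, 0.0033], "aperture":40},
    {"xyz":[0, 0, 0.005], "aperture":40},
    {"xyz":[0, 0, 0.0067], "aperture":40},
    {"xyz":[0, 0, 0.0067], "aperture":40},
    {"xyz":[0, 0, 0.0067], "aperture":40},
  ],
)

```text
t: 36.9
eef_pos: [414.1, 77.6, 18.3]
orientation: [0.67, 0.742, -0.0, 0.0]
force: [0.1, -0.2, -7.9]
width: 52.9
finger_force: 75.2
```

Scaled: 2 mm is 0.0033, 1.4 mm is 0.0023.

Call:
jog_arm(
  ticks=[
    {"xyz":[0, 0, 0.0012], "aperture":40},
    {"xyz":[0, 0, 0.0023], "aperture":40},
    {"xyz":[0, 0, 0.0033], "aperture":40},
    {"xyz":[0, 0, 0.0033], "aperture":40},
    {"xyz":[0, 0, 0.0033], "aperture":40},
  ],
)

```text
t: 37.32
eef_pos: [414.4, 77.6, 17.2]
orientation: [0.67, 0.742, -0.0, -0.0]
force: [-4.6, -1.5, 5.6]
width: 53.1
finger_force: 76.4
```

Touching the mat. I release, rise and check everything by numbers.

Scaled: -183 mm is -0.305, -165 mm is -0.275.

Call:
jog_arm(
  ticks=[
    {"aperture":62},
    {"aperture":75},
    {"aperture":85},
    {"aperture":85},
    {"xyz":[0, 0, -0.025], "aperture":85},
    {"xyz":[0, 0, -0.0833], "aperture":85},
    {"xyz":[0, 0, -0.15], "aperture":85},
    {"xyz":[0, 0, -0.2167], "aperture":85},
    {"xyz":[0, 0, -0.275], "aperture":85},
    {"xyz":[0, 0, -0.305], "aperture":85},
    {"xyz":[0, 0, -0.305], "aperture":85},
    {"xyz":[0, 0, -0.305], "aperture":85},
  ],
)

```text
t: 38.32
eef_pos: [415.4, 77.7, 200.8]
orientation: [0.67, 0.742, 0.001, 0.001]
force: [-0.5, -1.0, -0.4]
width: 85.0
finger_force: 0.0
```

Call:
jog_arm(
  ticks=[
    {"aperture":85},
    {"aperture":85},
    {"aperture":85},
  ],
)

```text
t: 38.57
eef_pos: [412.8, 77.4, 197.3]
orientation: [0.67, 0.742, -0.001, -0.001]
force: [-0.5, 0.7, -0.9]
width: 85.3
finger_force: 0.0
```

```bash
python3 lk.py w17.png
```

Run:
```python
from h import *
d=np.load('last.npy',allow_pickle=True).item()
hsv=cv2.cvtColor(d['frame'],cv2.COLOR_RGB2HSV);h,s,v=[hsv[:,:,i].astype(int) for i in range(3)]
m=((h>104)&(h<130)&(s>100)&(v>30)).astype(np.uint8)
roi=np.zeros_like(m);roi[80:285,222:305]=m[80:285,222:305]
roi=cv2.morphologyEx(roi,cv2.MORPH_CLOSE,np.ones((3,3)))
P=np.argwhere(roi)[:,::-1];print('trough',cv2.minAreaRect(np.float32(cast(d,P,52))),P.min(0),P.max(0))
b=(s<80)&(v>90);b[:,:235]=0;b[:,290:]=0;b[:90]=0;b[275:]=0
n,l,st,c=cv2.connectedComponentsWithStats(b.astype(np.uint8))
for i in range(1,n):
    if st[i,4]>200:print('bright',st[i],cast(d,c[i],31.5).round(1))
t=img('top');hsv=cv2.cvtColor(t['frame'],cv2.COLOR_RGB2HSV);h,s,v=[hsv[:,:,i].astype(int) for i in range(3)]
print('plate',rect(t,(s<70)&(v>90),42,(148,190,220,225)))
print('red',rect(t,((h<5)|(h>175))&(s>150),133,(225,160,250,185)))
```

```text
[412.8  77.4 197.3] [[-0.102, 0.995, -0.004], [0.995, 0.102, -0.0], [-0.0, -0.004, -1.0]] [ 0.13 -0.21  2.15  0.    1.2   0.02]
trough ((413.4474182128906, 77.24052429199219), (53.66923522949219, 197.09695434570312), 5.711337566375732) [227  83] [283 268]
bright [244 110  31  32 721] [[412.1 133. ]]
bright [245 144  31  32 733] [[417.   97.7]]
bright [246 178  32  32 735] [[421.6  60.3]]
bright [243 215  34  32 762] [[426.4  16.5]]
bright [241 260  49  15 234] [[453.4 -31.2]]
plate (array([398.5, 297.6]), array([ 57.8, 200.5]), 85.4, array([183.7, 208.8]))Traceback (most recent call last):
  File "<stdin>", line 14, in <module>
  File "h.py", line 40, in rect
    c=max(cs,key=cv2.contourArea)[:,0]
      ~~~^^^^^^^^^^^^^^^^^^^^^^^^
ValueError: max() iterable argument is empty
```

The top camera finds no red, probably because the arm is in the way. I check the drift in the last wrist image.

Run:
```python
from h import *
d=np.load('last.npy',allow_pickle=True).item()
hsv=cv2.cvtColor(d['frame'],cv2.COLOR_RGB2HSV);h,s,v=[hsv[:,:,i].astype(int) for i in range(3)]
m=(((h<5)|(h>175))&(s>150)).astype(np.uint8);n,l,st,c=cv2.connectedComponentsWithStats(m)
for i in range(1,n):
    if st[i,4]>60:print(st[i],c[i])
print(proj(d,[[528,119,56],[528,119,141]]))
```

```text
[395 161  26  27 179] [403.44134078 170.39664804]
[[371.24773111 156.25119821]
 [411.42228957 176.48303609]]
```

The drift is standing where expected, and the gripper is clear and still. I hand in the job.

```bash
python3 -c "
from bench import ctrl
print(ctrl.finish_job())"
```

```text
the job is handed in; nothing more can be done
None
```

I finished and handed in the job, though no verdict came back: all four bushes are in the trough on the middle of the mat, the drift is back in its stand and the plate is flat on the bench; I viewed 16 pictures, over the limit of 14.

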